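# Open the matrix jar and square the target plates into their fences

## Robot

A 6-joint arm with a two-finger parallel gripper is mounted at the origin on the work surface. World frame = base frame: x ahead of the robot, y to its left, z up, the work surface at z = 0. Lengths are in m, angles in rad, forces in N, time in s.
With the tool pointing down it reaches from about 0.35 to 0.775 m from the base axis. Payload 5.5 kg.
Tool frame: the origin (TCP) lies midway between the tips of the shut fingers; the grasp point (between the pads) lies 19 mm behind it (env.tcp_to_grasp is the distance from the TCP to the grasp point, in m); z points along the fingers, y is the direction in which the jaws open and shut (so a half turn about z gives the same grasp; the last joint's range is limited). The gripper opens to 85 mm and grips with 20 to 120 N. Pads are 22 mm wide; open, the fingers measure 114 mm over their backs; the gripper's body (76 mm by 85 mm) begins 54 mm behind the grasp point. The pads swing forward as they close: fully open they stand 13 mm farther back than shut.
Start: joints at [-1.443, 0.313, 0.046, 1.304, 0, 1.431], TCP at [0.152, -0.555, 0.231] pointing down, gripper open.
Joint ranges: [-2.76, 2.76], [-0.86, 1.69], [-1.03, 1.26], [-2.2, 2.34], [-1.47, 1.5], [-3.14, 3.14]. Speed limits (rad/s): [2.57, 2.57, 3.14, 3.14, 3.14, 3.14].

## Interface

Orientations are given as a unit quaternion [w, x, y, z].
In Python, from workcell import get_state, viewer, hand_in, finder, env gives the robot as it stands.
- The arm moves only by the tool arm_command, never from a script. Its argument "motion" is a list of rows, each an object of numbers: "x", "y", "z": the shift along the tool's x, y, z in mm; "rx", "ry", "rz": the turn, a rotation vector about the tool's x, y, z in degrees; "hand": the closure, from -1 (fully open) to 1 (shut). A call has 1 to 10 rows; each row is the pose to reach, as a shift and turn from the pose commanded when the call began, along the tool's axes at that moment; what a row does not reach only later rows make up. A row lasts 1/8 s, in which the tool goes at most 62.5 mm and 10.7 degrees, less where a joint would pass 70% of its speed; a pose out of reach is approached as far as the arm can. A call with a gripper value outside its range is refused whole. The fingers move at their own pace and stop on an object; "force" is the grip in N (left out, the last holds). Time passes only in rows, so rows that repeat a pose let the fingers close. It gives the time, the measured TCP pose, the force and the opening at its end, in the units of the state.
- get_state(): the state, without advancing time (a new reading comes with each control period).
- viewer.read_camera(name): name is "scene" or "top" or "wrist"; returns a dict with "image" (384x512x3 uint8, red, green, blue), "z_map" (384x512 float32, m along the optical axis (not along the pixel's ray), 0 where there is no reading), "intrinsics" (3x3 intrinsics, pixels), "rvec" (rotation vector, rad) and "tvec" (3), from world to camera coordinates, as OpenCV has them. Camera axes: x right, y down, z forward; pixel columns grow to the right and rows downward; lengths in m; the calibration is good to about 2 mm. A picture is of the moment at which its call begins.
- hand_in(): hands the job in, once; it reports no verdict.
Trained networks look in a picture, given as the dict that the camera call returned (one of the last four; its "shot" number tells which), for a name from the list of things; names that differ only in an ending like _2 or _b are one class to them, and where a whole thing is asked for, a point or a joint stands for the part that bears it (a point fixed in the world has none). Each returns a list of dicts, best first, with "score" (0 to 1); they miss things now and then, are a little off and sometimes report something else, mostly with a low value. They report only what shows in the picture. A call takes as long as a camera call. They do not tell look-alikes from the thing itself.
- finder.find_in(picture, query): "at" ([column, row] in pixels, amid what is visible of it).
- finder.masks_of(picture, query): "region" (384x512 bool, what is visible of it) and "at" ([column, row] in pixels, amid what is visible of it).
The state is a dict: "clock": time; "joint_pos": joint angles; "qvel": joint speeds; "tau": joint torques, N m; "tcp_pos": TCP position; "orientation": TCP orientation; "wrist_force": force on the tool from outside, world axes, zero at the start; "ft_torque": the same for the moment, N m; "finger_gap": finger opening in m.
Only numpy, scipy, OpenCV 4.12 (cv2) and the standard library are available. Lean on these libraries where they do the work, as an engineer would, in place of code of your own. Each camera call takes 0.05 s, during which the arm holds its last target.

## Task

Get the spotting bench ready for the next run: unscrew the white lid of the amber jar until its threads are free, lift it away and stand it right way up wholly on the round rubber pad. Put every target plate that is there into the fence corner of its own colour, lying flat, pushed square and flush against both walls with its long side along the long wall. Do not shove or knock over the vial, beaker, culture dishes and tip box standing around.

Things in the scene. Friction and masses are not known exactly. Their poses are not given: they have to be found in the camera images.
- thread (a joint): the jar lid's thread: how far the lid has been turned, rad; 0 = screwed tight, grows as the lid is turned counter-clockwise seen from above. It resists with about 0.12 N m. The lid climbs 4 mm per turn, cannot be pulled off before, and the threads let go after two and a half turns (15.5 rad); a stop lies at 16.3 rad. It keeps its value once the lid is off. The lid has about 3 degrees of play on the thread
- lid_center (a point): white ribbed screw lid of the jar, a cylinder 64 mm across and 36 mm high, 80 g, with a short blue stripe on its flat top; this point is its centre, half-way up. Its z axis points up; x points along the stripe. Its lower 14 mm are a thin skirt, look only: grip the solid upper 22 mm. It stands freely on its underside; on the jar its centre starts 82 mm above the bench. Once the threads are free it must be raised 15 mm straight up to come clear
- lid: the same lid, origin at the centre of its underside
- jar_mouth (a point): centre of the mouth of the amber glass jar, 80 mm above the bench, on the lid's axis. The jar (80 mm across) is fixed in a square grey holder (110 mm), which is fixed to the bench
- pad: the lid pad: a round dark rubber pad 120 mm across and 5 mm thick, fixed flat on the bench; origin at the centre of its underside
- plate_red_center (a point): target plate with red grip: an aluminium plate 90 mm (its x) by 64 mm (its y) by 10 mm thick with dark spots, lying flat, 220 g, and a red upright grip rib along its middle, 50 mm (x) by 14 mm (y), rising from the plate's top to 42 mm above its underside. This point is its centre, 21 mm above its underside; z up. Turned half round it is the same. May be absent
- fence_red: red fence corner fixed to the bench: two low red walls 12 mm high at a right angle. The origin, on the bench, is where the centre of a fully pushed-in plate lies: the long wall runs along the fence's y, its inner face at x = +32 mm; the short wall runs along the fence's x, its inner face at y = +45 mm; the sides towards -x and -y are open (level with the bench). A seated plate has its long side along the long wall (plate x along fence y, either way round)
- plate_red: the same plate with red grip, origin at the centre of its underside
- plate_yellow_center (a point): target plate with yellow grip: an aluminium plate 90 mm (its x) by 64 mm (its y) by 10 mm thick with dark spots, lying flat, 220 g, and a yellow upright grip rib along its middle, 50 mm (x) by 14 mm (y), rising from the plate's top to 42 mm above its underside. This point is its centre, 21 mm above its underside; z up. Turned half round it is the same. May be absent
- fence_yellow: yellow fence corner fixed to the bench: two low yellow walls 12 mm high at a right angle. The origin, on the bench, is where the centre of a fully pushed-in plate lies: the long wall runs along the fence's y, its inner face at x = +32 mm; the short wall runs along the fence's x, its inner face at y = +45 mm; the sides towards -x and -y are open (level with the bench). A seated plate has its long side along the long wall (plate x along fence y, either way round)
- plate_yellow: the same plate with yellow grip, origin at the centre of its underside
- plate_blue_center (a point): target plate with blue grip: an aluminium plate 90 mm (its x) by 64 mm (its y) by 10 mm thick with dark spots, lying flat, 220 g, and a blue upright grip rib along its middle, 50 mm (x) by 14 mm (y), rising from the plate's top to 42 mm above its underside. This point is its centre, 21 mm above its underside; z up. Turned half round it is the same. May be absent
- fence_blue: blue fence corner fixed to the bench: two low blue walls 12 mm high at a right angle. The origin, on the bench, is where the centre of a fully pushed-in plate lies: the long wall runs along the fence's y, its inner face at x = +32 mm; the short wall runs along the fence's x, its inner face at y = +45 mm; the sides towards -x and -y are open (level with the bench). A seated plate has its long side along the long wall (plate x along fence y, either way round)
- plate_blue: the same plate with blue grip, origin at the centre of its underside
- vial: bystander, not to be disturbed: small capped glass vial, 28 mm across, 55 mm high, between the fences and the jar; origin under its centre
- beaker: bystander, not to be disturbed: glass beaker, 66 mm across, 85 mm high, beyond the fences; origin under its centre
- petri: bystander, not to be disturbed: stack of three culture dishes, 90 mm across, 45 mm high, beyond the fences; origin under its centre
- tipbox: bystander, not to be disturbed: blue box of pipette tips, 85 x 120 x 64 mm, beyond the fences; origin under its centre
There are look-alikes about, which are no part of the job. Leave any yellow look-alike of the part that bears thread alone.

How it is judged:
On the way, in this order (a step that is already met when the one before it is completed fails the run):
1. the lid is unscrewed (turned at least 12.5 rad on the thread) (value of joint thread above 12.5 rad), for 0.1 s.
2. the lid is lifted away from the jar (horizontal distance between lid_center and jar_mouth above 0.07 m), for 0.1 s.
At the end, for the whole second after the job is handed in: The lid stands upright (within 0.1 rad) and wholly on the pad (its centre within 28 mm of the pad's); every plate present lies flat, its centre within 3 mm of its fence's home point along each wall direction and its sides within 0.035 rad of the walls; all at rest (horizontal distance between lid_center and pad below 0.028 m and height (world z) of lid_center below 0.03 m and angle between lid_center's own z axis and vertical below 0.1 rad and linear speed of each of lid, plate_red, plate_yellow, plate_blue below 0.02 m/s and x of plate_red_center in the frame of fence_red between -0.003 and 0.003 m and y of plate_red_center in the frame of fence_red between -0.003 and 0.003 m and angle between the x axis of plate_red_center and the y axis of fence_red, either way round below 0.035 rad and angle between each of plate_red_center, plate_yellow_center, plate_blue_center's own z axis and vertical below 0.05 rad and height (world z) of each of plate_red_center, plate_yellow_center, plate_blue_center below 0.025 m and x of plate_yellow_center in the frame of fence_yellow between -0.003 and 0.003 m and y of plate_yellow_center in the frame of fence_yellow between -0.003 and 0.003 m and angle between the x axis of plate_yellow_center and the y axis of fence_yellow, either way round below 0.035 rad and x of plate_blue_center in the frame of fence_blue between -0.003 and 0.003 m and y of plate_blue_center in the frame of fence_blue between -0.003 and 0.003 m and angle between the x axis of plate_blue_center and the y axis of fence_blue, either way round below 0.035 rad); the robot touches nothing.
It fails at once if a bystander is pushed more than 6 cm away (distance of any of vial, beaker, petri, tipbox from where it was at the start of the episode above 0.06 m).
It fails at once if the vial, the beaker or the culture dishes are knocked over (angle between any of vial, beaker, petri's own z axis and vertical above 0.6 rad).
Of plate_red, plate_yellow, plate_blue only 2 to 3 are there at a start; the rules pass over those that are not, and their reading is None.
At some moment in a run one of plate_red, plate_yellow, plate_blue may be knocked a few centimetres aside while the robot is not near it.
Once in a run the grip may slacken for a moment while it holds something.
It also fails if it takes over 205 s, if anything falls off the work surface, if the arm or the gripper's body presses on something with over 40 N, if the wrist force passes 120 N, or if a joint passes its speed limit or range.

## Working session

There is one attempt and no reset: what is moved stays moved. The work goes in short steps, Python scripts to look and compute and a tool call to move; the robot and the scene stay as the last step left them, time stands still between calls to the robot, and variables do not carry over. Pictures are saved under pics/ and viewed, and the job is handed in when it is done.

Besides the shell and the picture viewer there is one more tool, called after "Emit:" as name(argument=value, ...) on one line, values as JSON. arm_command: Moves the arm, as the interface text tells. Its arguments: {"type":"object","properties":{"motion":{"type":"array","items":{"type":"object","properties":{"x":{"type":"number"},"y":{"type":"number"},"z":{"type":"number"},"rx":{"type":"number"},"ry":{"type":"number"},"rz":{"type":"number"},"hand":{"type":"number"}}}},"force":{"type":"number"}},"required":["motion"]}

```bash
ls; mkdir -p pics
cat > h.py <<'E'
import numpy as np, cv2
from workcell import get_state, viewer, hand_in, finder, env
def cam(name):
    p=viewer.read_camera(name); R=cv2.Rodrigues(np.array(p['rvec'],float))[0]; p['R']=R; p['t']=np.array(p['tvec'],float).ravel(); p['K']=np.array(p['intrinsics'])
    return p
def save(p,fn): cv2.imwrite('pics/'+fn,cv2.cvtColor(p['image'],cv2.COLOR_RGB2BGR))
def pts(p):
    z=p['z_map']; v,u=np.mgrid[:z.shape[0],:z.shape[1]]; K=p['K']
    c=np.stack([(u-K[0,2])/K[0,0]*z,(v-K[1,2])/K[1,1]*z,z],-1)
    w=(c-p['t'])@p['R']; w[z<=0]=np.nan
    return w
def ray(p,uv,h):
    K=p['K']; d=p['R'].T@np.array([(uv[0]-K[0,2])/K[0,0],(uv[1]-K[1,2])/K[1,1],1]); o=-p['R'].T@p['t']
    return o+d*(h-o[2])/d[2]
def proj(p,w):
    c=p['R']@np.array(w)+p['t']; q=p['K']@c; return q[:2]/q[2]
def st():
    s=get_state(); 
    for k,v in s.items(): print(k,np.round(v,4))
E
python3 - <<'E'
from h import *
st()
for n in ['scene','top','wrist']:
    p=cam(n); save(p,n+'0.png'); print(n,-p['R'].T@p['t'])
E
```

```text
pics
clock 0.0
joint_pos [-1.4426  0.314   0.045   1.3036  0.      1.4312]
qvel [0.0007 0.0017 0.0006 0.0001 0.0017 0.0006]
tau [-4.00000e-04 -4.80635e+01  2.98529e+01  1.95000e-02 -1.00000e-04
  0.00000e+00]
tcp_pos [ 0.1521 -0.554   0.2304]
orientation [-9.000e-04  9.910e-01  1.335e-01  0.000e+00]
wrist_force [ 0.5051 -0.7384 -0.072 ]
ft_torque [ 0.0045  0.0325 -0.0149]
finger_gap 0.0854
scene [ 1.65589911 -0.17692343  1.09188608]
top [0.28548547 0.04529498 1.56774734]
wrist [ 0.22361055 -0.53491884  0.37256161]
```

View pics/top0.png

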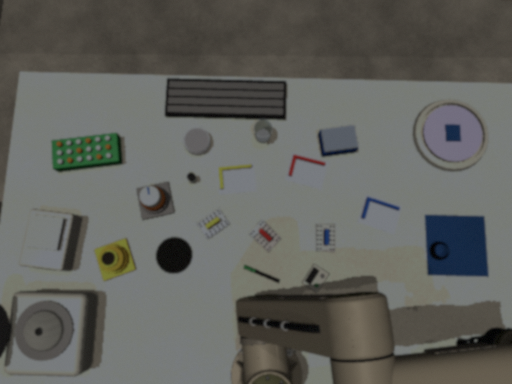

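View pics/scene0.png

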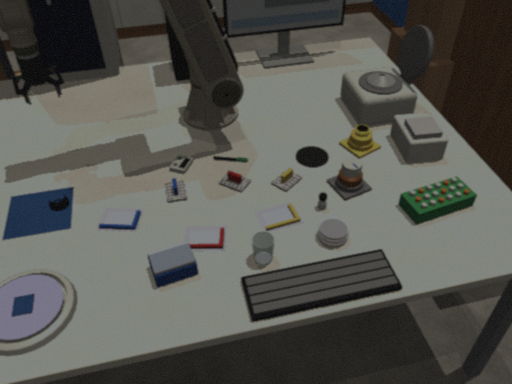

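View pics/wrist0.png

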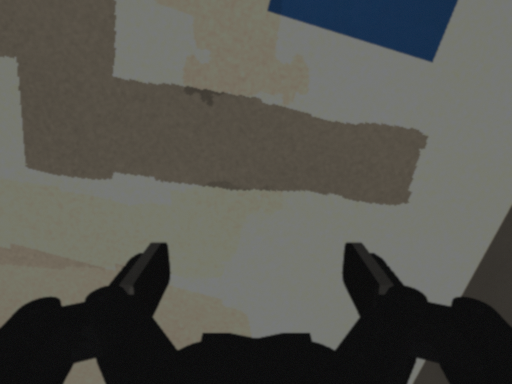

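Run:
```python
from h import *
p=cam('top'); 
a=p['image'][110:300,80:420]; b=np.clip(a.astype(float)*1.8,0,255).astype(np.uint8)
cv2.imwrite('pics/topz.png',cv2.resize(cv2.cvtColor(b,cv2.COLOR_RGB2BGR),None,fx=2.35,fy=2.35,interpolation=cv2.INTER_CUBIC))
q=cam('scene'); a=q['image'][110:300,60:400]; b=np.clip(a.astype(float)*1.6,0,255).astype(np.uint8)
cv2.imwrite('pics/scz.png',cv2.resize(cv2.cvtColor(b,cv2.COLOR_RGB2BGR),None,fx=2.35,fy=2.35,interpolation=cv2.INTER_CUBIC))
w=pts(p)
print('K',p['K'][0,0])
names=['lid','pad','plate_red','plate_yellow','plate_blue','fence_red','fence_yellow','fence_blue','vial','beaker','petri','tipbox']
for n in names:
    for pic,nm in((p,'top'),(q,'sc')):
        W=pts(pic)
        for r in finder.masks_of(pic,n)[:2]:
            m=r['region']; P=W[m]; P=P[~np.isnan(P[:,0])]
            if len(P): print(n,nm,round(r['score'],2),np.round(r['at']),m.sum(),'med',np.round(np.median(P,0),3),'max z',round(np.percentile(P[:,2],95),3))
```

```text
K 472.1564112588422
lid top 0.74 [266. 238.] 518 med [0.433 0.012 0.01 ] max z 0.042
lid top 0.53 [152. 198.] 387 med [0.542 0.379 0.098] max z 0.104
lid sc 0.89 [350. 165.] 321 med [0.562 0.379 0.097] max z 0.102
pad top 0.77 [174. 256.] 1071 med [0.362 0.31  0.004] max z 0.01
pad sc 0.74 [309. 157.] 575 med [0.369 0.309 0.004] max z 0.008
plate_red top 0.82 [266. 237.] 520 med [0.432 0.012 0.01 ] max z 0.041
plate_red sc 0.8 [234. 179.] 404 med [0.448 0.013 0.011] max z 0.042
plate_yellow top 0.69 [212. 226.] 533 med [0.468 0.184 0.01 ] max z 0.041
plate_yellow sc 0.3 [235. 180.] 409 med [0.448 0.011 0.01 ] max z 0.041
plate_blue top 0.64 [328. 236.] 531 med [ 0.433 -0.185  0.011] max z 0.043
plate_blue sc 0.9 [174. 194.] 387 med [ 0.447 -0.185  0.01 ] max z 0.041
plate_blue sc 0.64 [310. 157.] 577 med [0.368 0.31  0.004] max z 0.008
fence_red top 0.84 [307. 169.] 1033 med [ 0.658 -0.124  0.001] max z 0.014
fence_red sc 0.59 [205. 237.] 952 med [ 0.661 -0.118  0.001] max z 0.013
fence_red sc 0.4 [320. 202.] 104 med [0.631 0.259 0.03 ] max z 0.056
fence_yellow top 0.75 [236. 178.] 1
[... 461 characters left out ...]
098] max z 0.104
beaker top 0.78 [264. 130.] 387 med [0.791 0.027 0.039] max z 0.085
beaker top 0.24 [268. 235.] 548 med [0.433 0.012 0.01 ] max z 0.041
beaker sc 0.72 [264. 246.] 630 med [0.793 0.029 0.058] max z 0.084
petri top 0.74 [197. 146.] 622 med [0.744 0.249 0.043] max z 0.049
petri top 0.65 [324. 238.] 545 med [ 0.431 -0.184  0.011] max z 0.043
petri sc 0.8 [333. 235.] 763 med [0.766 0.245 0.043] max z 0.048
petri sc 0.48 [174. 191.] 431 med [ 0.445 -0.185  0.01 ] max z 0.041
tipbox top 0.66 [339. 141.] 1048 med [ 0.749 -0.223  0.062] max z 0.068
tipbox sc 0.66 [235. 179.] 386 med [0.448 0.01  0.011] max z 0.042
tipbox sc 0.65 [172. 263.] 1610 med [ 0.789 -0.225  0.061] max z 0.066
```

View pics/topz.png

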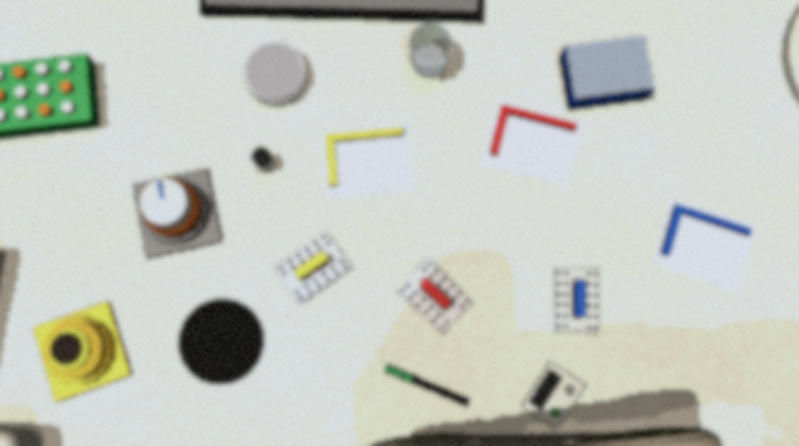

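View pics/scz.png

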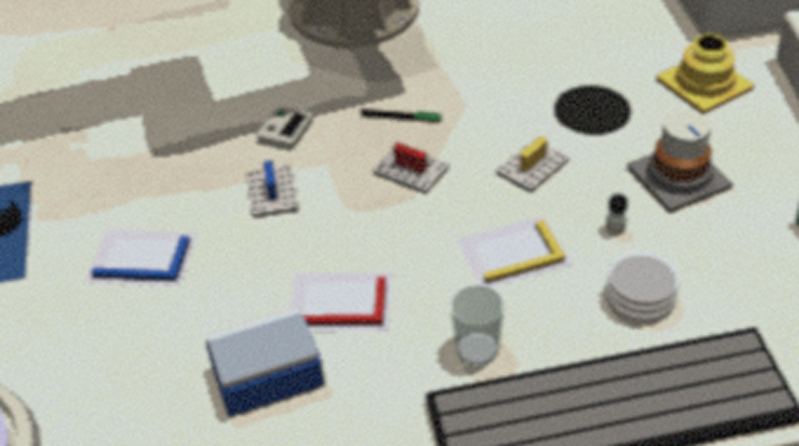

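```bash
cat >> h.py <<'E'
from scipy.spatial.transform import Rotation as Rn
def pose():
    s=get_state(); q=np.array(s['orientation']); return np.array(s['tcp_pos']),Rn.from_quat([q[1],q[2],q[3],q[0]]),s
def goto(x,y,z,psi):
    "psi deg heading of tool x; prints tool-frame shift(mm) and rotvec(deg)"
    t,R,s=pose(); a=np.radians(psi)
    G=Rn.from_matrix(np.array([[np.cos(a),np.sin(a),0],[np.sin(a),-np.cos(a),0],[0,0,-1]]))
    d=R.inv().apply(np.array([x,y,z])-t)*1000; r=np.degrees((R.inv()*G).as_rotvec())
    print('shift',np.round(d,1),'rot',np.round(r,2),'psi now',round(heading(),2),'j6',round(s['joint_pos'][5],3),'rows>=',round(max(np.linalg.norm(d)/62.5,np.linalg.norm(r)/10.7),1))
def heading():
    t,R,s=pose(); x=R.apply([1,0,0]); return np.degrees(np.arctan2(x[1],x[0]))
def colmask(p,c):
    h=cv2.cvtColor(p['image'],cv2.COLOR_RGB2HSV).astype(int); H,S,V=h[...,0],h[...,1],h[...,2]
    if c=='red': return ((H<8)|(H>172))&(S>120)&(V>40)
    if c=='yellow': return (H>20)&(H<35)&(S>120)&(V>50)
    if c=='blue': return (H>100)&(H<130)&(S>130)&(V>40)
E
python3 - <<'E'
from h import *
from scipy.optimize import least_squares
for n in('top','scene'):
    p=cam(n); w=pts(p)
    m=(np.hypot(w[...,0]-.55,w[...,1]-.38)<.07)&(w[...,2]>.093)&(w[...,2]<.11)
    P=w[m]; print(n,'lid n',len(P),P.mean(0),P[:,:2].min(0),P[:,:2].max(0),(P[:,:2].min(0)+P[:,:2].max(0))/2)
    m=(np.hypot(w[...,0]-.362,w[...,1]-.31)<.09)&(p['image'].max(-1)<50)
    uv=np.argwhere(m)[:,::-1]; P=np.array([ray(p,u,.005) for u in uv]); print('pad',len(P),P.mean(0))
    for c in('red','yellow','blue'):
        m=colmask(p,c)
        cen={'red':(.432,.012),'yellow':(.468,.184),'blue':(.433,-.185)}[c]; fc={'red':(.658,-.124),'yellow':(.628,.113),'blue':(.514,-.37)}[c]
        mm=m&(np.hypot(w[...,0]-cen[0],w[...,1]-cen[1])<.07)
        # rib top
        uv=np.argwhere(mm)[:,::-1].astype(np.float32); P=np.array([ray(p,u,.040) for u in uv])[:,:2]
        r=cv2.minAreaRect((P*1000).astype(np.float32)); print(c,'rib',len(P),P.mean(0).round(3),np.round(r[0]),np.round(r[1]),round(r[2],1))
        mm=m&(np.hypot(w[...,0]-fc[0],w[...,1]-fc[1])<.09)
        uv=np.argwhere(mm)[:,::-1].astype(np.float32); P=np.array([ray(p,u,.012) for u in uv])[:,:2]
        r=cv2.minAreaRect((P*1000).astype(np.float32)); print(c,'fence',len(P),np.round(r[0]),np.round(r[1]),round(r[2],1))
goto(.54,.379,.25,40)
E
```

```text
top lid n 307 [0.54214305 0.3810336  0.09938358] [0.51246737 0.35042655] [0.5748476  0.41182639] [0.54365748 0.38112647]
pad 941 [0.36408654 0.31047511 0.005     ]
red rib 57 [0.435 0.013] [435.  13.] [43. 11.] 46.3
red fence 90 [ 689. -116.] [ 56. 119.] 18.6
yellow rib 44 [0.469 0.185] [469. 185.] [12. 40.] 35.5
yellow fence 55 [653. 133.] [ 53. 117.] 37.8
blue rib 47 [ 0.433 -0.185] [ 433. -186.] [10. 42.] 89.7
blue fence 81 [ 548. -362.] [ 55. 118.] 15.0
scene lid n 217 [0.54840816 0.38285342 0.09873544] [0.51392381 0.35214112] [0.58352808 0.41509497] [0.54872595 0.38361805]
pad 489 [0.36988293 0.30891089 0.005     ]
red rib 98 [0.451 0.011] [451.   9.] [58. 36.] 49.3
red fence 157 [ 696. -107.] [ 62. 113.] 23.3
yellow rib 69 [0.484 0.182] [485. 182.] [25. 67.] 41.9
yellow fence 139 [659. 132.] [ 60. 126.] 39.8
blue rib 28 [ 0.445 -0.187] [ 449. -186.] [69.  7.] 0.2
blue fence 126 [ 554. -362.] [ 62. 124.] 16.8
shift [ 621.  -797.7  -18.8] rot [ 1.000e-02  0.000e+00 -2.466e+01] psi now 15.34 j6 1.431 rows>= 16.2
```

Emit:
arm_command(motion=[{"x":350,"y":-400,"z":-18,"rz":-12},{"x":350,"y":-400,"z":-18,"rz":-12},{"x":350,"y":-400,"z":-18,"rz":-12},{"x":350,"y":-400,"z":-18,"rz":-12},{"x":350,"y":-400,"z":-18,"rz":-12},{"x":350,"y":-400,"z":-18,"rz":-12},{"x":350,"y":-400,"z":-18,"rz":-12},{"x":350,"y":-400,"z":-18,"rz":-12},{"x":350,"y":-400,"z":-18,"rz":-12},{"x":412,"y":-460,"z":-18,"rz":-20}])

```text
invalid input at $.motion[0]: expected keys x, y, z, rx, ry, rz, hand
```

Run:
```python
from h import *
st(); goto(.54,.379,.25,40)
p=cam('wrist'); save(p,'w1.png')
```

```text
clock 1.55
joint_pos [-1.4426  0.3132  0.0461  1.3036 -0.      1.4312]
qvel [-0.0013 -0.0006  0.0014  0.      0.0007 -0.0007]
tau [ 4.00000e-04 -4.80458e+01  2.98805e+01  5.00000e-04 -2.00000e-04
  0.00000e+00]
tcp_pos [ 0.1521 -0.5546  0.2314]
orientation [ 1.000e-04  9.911e-01  1.335e-01 -0.000e+00]
wrist_force [-0.9003  1.3169  0.9952]
ft_torque [0.0216 0.0264 0.0184]
finger_gap 0.0853
shift [ 621.  -797.7  -18.8] rot [ 1.000e-02  0.000e+00 -2.466e+01] psi now 15.34 j6 1.431 rows>= 16.2
```

View pics/w1.png

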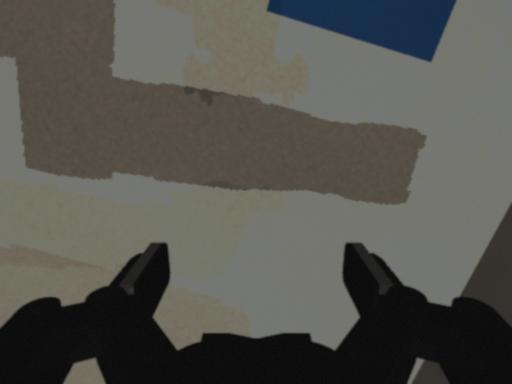

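Emit:
arm_command(motion=[{"x":350,"y":-400,"z":-18,"rx":0,"ry":0,"rz":-12,"hand":-1},{"x":350,"y":-400,"z":-18,"rx":0,"ry":0,"rz":-12,"hand":-1},{"x":350,"y":-400,"z":-18,"rx":0,"ry":0,"rz":-12,"hand":-1},{"x":350,"y":-400,"z":-18,"rx":0,"ry":0,"rz":-12,"hand":-1},{"x":350,"y":-400,"z":-18,"rx":0,"ry":0,"rz":-12,"hand":-1},{"x":350,"y":-400,"z":-18,"rx":0,"ry":0,"rz":-12,"hand":-1},{"x":350,"y":-400,"z":-18,"rx":0,"ry":0,"rz":-12,"hand":-1},{"x":350,"y":-400,"z":-18,"rx":0,"ry":0,"rz":-12,"hand":-1},{"x":621,"y":-798,"z":-18,"rx":0,"ry":0,"rz":-25,"hand":-1},{"x":621,"y":-798,"z":-18,"rx":0,"ry":0,"rz":-25,"hand":-1}])

```text
clock: 2.85
tcp_pos: [0.412, 0.0152, 0.2489]
orientation: [0.0, 0.938, 0.346, 0.001]
wrist_force: [1.3, -1.3, -0.5]
finger_gap: 0.0852
```

Run:
```python
from h import *
st(); goto(.543,.381,.22,40)
p=cam('wrist'); save(p,'w1.png')
```

```text
clock 2.85
joint_pos [-1.5830e-01 -9.4000e-03 -2.9510e-01  1.2835e+00 -2.0000e-04  2.2767e+00]
qvel [ 1.258   0.3022  0.2944 -0.0192 -0.0015  0.9745]
tau [ -5.1069 -32.6071  27.7301   0.8254   0.1097  -1.3431]
tcp_pos [0.412  0.0152 0.2489]
orientation [5.000e-04 9.382e-01 3.460e-01 6.000e-04]
wrist_force [ 1.3411 -1.2582 -0.5119]
ft_torque [-0.0747 -0.0725  0.0195]
finger_gap 0.0852
shift [ 337.2 -193.2   28.9] rot [ 0.08 -0.05  0.48] psi now 40.49 j6 2.277 rows>= 6.2
```

View pics/w1.png

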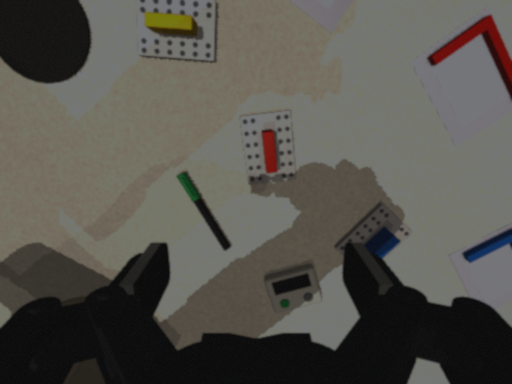

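Emit:
arm_command(motion=[{"x":300,"y":-170,"z":28,"rx":0,"ry":0,"rz":0,"hand":-1},{"x":300,"y":-170,"z":28,"rx":0,"ry":0,"rz":0,"hand":-1},{"x":300,"y":-170,"z":28,"rx":0,"ry":0,"rz":0,"hand":-1},{"x":300,"y":-170,"z":28,"rx":0,"ry":0,"rz":0,"hand":-1},{"x":300,"y":-170,"z":28,"rx":0,"ry":0,"rz":0,"hand":-1},{"x":300,"y":-170,"z":28,"rx":0,"ry":0,"rz":0,"hand":-1},{"x":300,"y":-170,"z":28,"rx":0,"ry":0,"rz":0,"hand":-1},{"x":300,"y":-170,"z":28,"rx":0,"ry":0,"rz":0,"hand":-1}])

```text
clock: 3.9
tcp_pos: [0.5296, 0.3364, 0.2202]
orientation: [0.0, 0.939, 0.345, -0.0]
wrist_force: [0.1, -0.6, -0.1]
finger_gap: 0.0851
```

Run:
```python
from h import *
st(); goto(.543,.381,.22,40)
p=cam('wrist'); save(p,'w2.png')
w=pts(p); m=(np.hypot(w[...,0]-.543,w[...,1]-.381)<.06)&(w[...,2]>.09)&(w[...,2]<.108)
P=w[m]; print(len(P)); 
if len(P): 
  print(P[:,2].mean(),cv2.minEnclosingCircle((P[:,:2]*1000).astype(np.float32)))
  uv=np.argwhere(m)[:,::-1].astype(np.float32); print(cv2.minEnclosingCircle(uv))
```

```text
clock 3.9
joint_pos [ 4.3830e-01  4.2130e-01  1.7610e-01  1.3266e+00 -4.0000e-04  2.8757e+00]
qvel [-0.0172 -0.0208 -0.0107 -0.0017  0.0018  0.0023]
tau [ 6.86300e-01 -5.32458e+01  3.01177e+01 -8.43000e-02  3.43000e-02
  1.90000e-03]
tcp_pos [0.5296 0.3364 0.2202]
orientation [ 2.000e-04  9.387e-01  3.449e-01 -5.000e-04]
wrist_force [ 0.1376 -0.5956 -0.134 ]
ft_torque [-0.0628 -0.0066 -0.0344]
finger_gap 0.0851
shift [ 39.  -25.3   0.1] rot [0.01 0.06 0.35] psi now 40.35 j6 2.876 rows>= 0.7
4052
0.09941053768460503 ((544.404541015625, 383.18646240234375), 32.31340026855469)
((226.01974487304688, 138.1947479248047), 36.535884857177734)
```

View pics/w2.png

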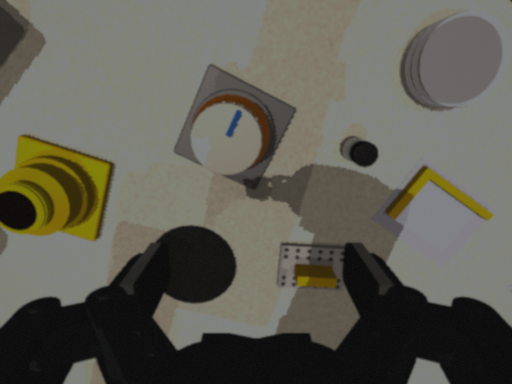

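Emit:
arm_command(motion=[{"x":40.5,"y":-25.5,"z":0,"rx":0,"ry":0,"rz":0,"hand":-1},{"x":40.5,"y":-25.5,"z":50,"rx":0,"ry":0,"rz":0,"hand":-1},{"x":40.5,"y":-25.5,"z":100,"rx":0,"ry":0,"rz":0,"hand":-1},{"x":40.5,"y":-25.5,"z":130,"rx":0,"ry":0,"rz":0,"hand":-1},{"x":40.5,"y":-25.5,"z":155,"rx":0,"ry":0,"rz":0,"hand":-1},{"x":40.5,"y":-25.5,"z":155,"rx":0,"ry":0,"rz":0,"hand":-1},{"x":40.5,"y":-25.5,"z":155,"rx":0,"ry":0,"rz":0,"hand":-1}])

```text
clock: 4.82
tcp_pos: [0.5452, 0.3821, 0.0671]
orientation: [-0.0, 0.939, 0.344, 0.001]
wrist_force: [0.8, 0.5, -0.1]
finger_gap: 0.0855
```

Run:
```python
from h import *
st(); goto(.544,.3825,.063,40)
```

```text
clock 4.825
joint_pos [ 4.9090e-01  5.7020e-01  3.2800e-02  1.0316e+00 -1.0000e-04  2.9295e+00]
qvel [ 0.0048 -0.0083  0.0182 -0.0023  0.0018  0.001 ]
tau [-4.35000e-02 -5.82201e+01  2.67809e+01  6.23000e-02 -2.60000e-03
 -1.10000e-03]
tcp_pos [0.5452 0.3821 0.0671]
orientation [-1.000e-04  9.388e-01  3.443e-01  9.000e-04]
wrist_force [ 0.8308  0.4526 -0.0783]
ft_torque [ 0.0318  0.0187 -0.0094]
finger_gap 0.0855
shift [-0.7 -1.1  4.1] rot [ 0.03 -0.1   0.28] psi now 40.28 j6 2.929 rows>= 0.1
```

Close on the lid, 60 N.

Emit:
arm_command(motion=[{"x":-0.7,"y":0,"z":3,"rx":0,"ry":0,"rz":0,"hand":-1},{"x":-0.7,"y":0,"z":3,"rx":0,"ry":0,"rz":0,"hand":1},{"x":-0.7,"y":0,"z":3,"rx":0,"ry":0,"rz":0,"hand":1},{"x":-0.7,"y":0,"z":3,"rx":0,"ry":0,"rz":0,"hand":1},{"x":-0.7,"y":0,"z":3,"rx":0,"ry":0,"rz":0,"hand":1},{"x":-0.7,"y":0,"z":3,"rx":0,"ry":0,"rz":0,"hand":1}], force=60)

```text
clock: 5.58
tcp_pos: [0.5442, 0.3825, 0.0636]
orientation: [-0.0, 0.939, 0.345, 0.001]
wrist_force: [-2.1, -1.4, 6.0]
finger_gap: 0.0626
```

Run:
```python
from h import *
st(); p=cam('wrist'); save(p,'w3.png')
```

```text
clock 5.575
joint_pos [0.4921 0.5721 0.0268 1.024  0.     2.9294]
qvel [0.0007 0.0014 0.001  0.0001 0.0019 0.0003]
tau [-3.73200e-01 -5.59187e+01  2.62177e+01 -5.73600e-01 -1.03500e-01
 -5.10000e-03]
tcp_pos [0.5442 0.3825 0.0636]
orientation [-1.000e-04  9.386e-01  3.450e-01  8.000e-04]
wrist_force [-2.1356 -1.3934  6.0254]
ft_torque [-0.047   0.298   0.0101]
finger_gap 0.0626
```

View pics/w3.png

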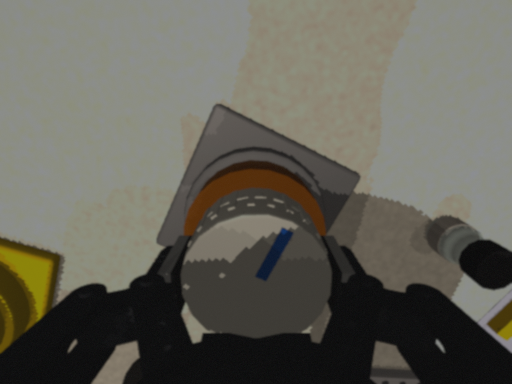

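Emit:
arm_command(motion=[{"x":0,"y":0,"z":-0.1,"rx":0,"ry":0,"rz":-10,"hand":1},{"x":0,"y":0,"z":-0.2,"rx":0,"ry":0,"rz":-20,"hand":1},{"x":0,"y":0,"z":-0.3,"rx":0,"ry":0,"rz":-30,"hand":1},{"x":0,"y":0,"z":-0.4,"rx":0,"ry":0,"rz":-40,"hand":1},{"x":0,"y":0,"z":-0.6,"rx":0,"ry":0,"rz":-50,"hand":1},{"x":0,"y":0,"z":-0.7,"rx":0,"ry":0,"rz":-60,"hand":1},{"x":0,"y":0,"z":-0.8,"rx":0,"ry":0,"rz":-70,"hand":1},{"x":0,"y":0,"z":-0.9,"rx":0,"ry":0,"rz":-80,"hand":1},{"x":0,"y":0,"z":-1.0,"rx":0,"ry":0,"rz":-90,"hand":1},{"x":0,"y":0,"z":-1.1,"rx":0,"ry":0,"rz":-100,"hand":1}])

```text
clock: 6.88
tcp_pos: [0.5447, 0.3832, 0.0647]
orientation: [0.001, 0.336, 0.942, 0.001]
wrist_force: [0.8, 1.9, 4.0]
finger_gap: 0.0625
```

Run:
```python
from h import *
st(); p=cam('wrist'); save(p,'w4.png'); print(heading())
```

```text
clock 6.875
joint_pos [4.9230e-01 5.7150e-01 2.8700e-02 1.0251e+00 7.0000e-04 1.1786e+00]
qvel [-1.3000e-03 -1.0000e-03 -1.0000e-04  6.0000e-04  4.0000e-04 -1.3835e+00]
tau [ -0.8423 -56.6832  25.5967   0.3327  -0.4471   1.3199]
tcp_pos [0.5447 0.3832 0.0647]
orientation [7.000e-04 3.364e-01 9.417e-01 1.300e-03]
wrist_force [0.795  1.8722 3.9587]
ft_torque [ 0.3302 -0.0318 -0.1565]
finger_gap 0.0625
140.97423994617432
```

View pics/w4.png

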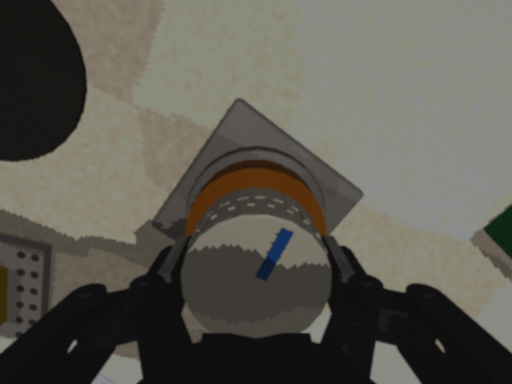

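Emit:
arm_command(motion=[{"x":0,"y":0,"z":-0.1,"rx":0,"ry":0,"rz":-10.5,"hand":1},{"x":0,"y":0,"z":-0.2,"rx":0,"ry":0,"rz":-21,"hand":1},{"x":0,"y":0,"z":-0.3,"rx":0,"ry":0,"rz":-31.5,"hand":1},{"x":0,"y":0,"z":-0.4,"rx":0,"ry":0,"rz":-42,"hand":1},{"x":0,"y":0,"z":-0.6,"rx":0,"ry":0,"rz":-52.5,"hand":1},{"x":0,"y":0,"z":-0.7,"rx":0,"ry":0,"rz":-63,"hand":1},{"x":0,"y":0,"z":-0.8,"rx":0,"ry":0,"rz":-73.5,"hand":1},{"x":0,"y":0,"z":-0.9,"rx":0,"ry":0,"rz":-84,"hand":1},{"x":0,"y":0,"z":-1.0,"rx":0,"ry":0,"rz":-94.5,"hand":1},{"x":0,"y":0,"z":-1.2,"rx":0,"ry":0,"rz":-105,"hand":1}])

```text
clock: 8.18
tcp_pos: [0.5444, 0.3842, 0.0659]
orientation: [0.002, -0.542, 0.841, 0.001]
wrist_force: [-0.8, 5.6, 5.1]
finger_gap: 0.0626
```

Emit:
arm_command(motion=[{"x":0,"y":0,"z":-0.1,"rx":0,"ry":0,"rz":-10.5,"hand":1},{"x":0,"y":0,"z":-0.2,"rx":0,"ry":0,"rz":-21,"hand":1},{"x":0,"y":0,"z":-0.3,"rx":0,"ry":0,"rz":-31.5,"hand":1},{"x":0,"y":0,"z":-0.4,"rx":0,"ry":0,"rz":-42,"hand":1},{"x":0,"y":0,"z":-0.6,"rx":0,"ry":0,"rz":-52.5,"hand":1},{"x":0,"y":0,"z":-0.7,"rx":0,"ry":0,"rz":-63,"hand":1},{"x":0,"y":0,"z":-0.8,"rx":0,"ry":0,"rz":-73.5,"hand":1},{"x":0,"y":0,"z":-0.9,"rx":0,"ry":0,"rz":-84,"hand":1},{"x":0,"y":0,"z":-1.0,"rx":0,"ry":0,"rz":-94.5,"hand":1},{"x":0,"y":0,"z":-1.2,"rx":0,"ry":0,"rz":-105,"hand":1}])

```text
clock: 9.43
tcp_pos: [0.5434, 0.3836, 0.067]
orientation: [-0.001, 0.997, -0.082, -0.0]
wrist_force: [-2.5, 3.2, 6.4]
finger_gap: 0.0629
```

Run:
```python
from h import *
st(); print(heading()); p=cam('wrist'); save(p,'w5.png')
```

```text
clock 9.425
joint_pos [ 4.9310e-01  5.6950e-01  3.1200e-02  1.0312e+00  2.2000e-03 -2.4843e+00]
qvel [-2.0000e-04 -1.8000e-03  9.0000e-04  4.3000e-03 -1.6000e-03 -1.4531e+00]
tau [ -2.8191 -55.7536  26.1796  -0.5488  -1.1859   1.3948]
tcp_pos [0.5434 0.3836 0.067 ]
orientation [-1.300e-03  9.966e-01 -8.200e-02 -1.000e-04]
wrist_force [-2.5431  3.2404  6.3969]
ft_torque [ 0.6171  0.5903 -0.1262]
finger_gap 0.0629
-9.408752088814303
```

View pics/w5.png

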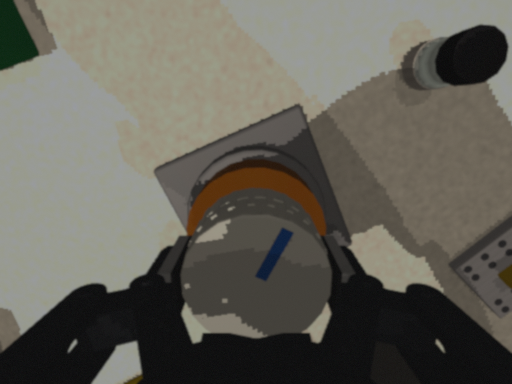

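Emit:
arm_command(motion=[{"x":0,"y":0,"z":0,"rx":0,"ry":0,"rz":0,"hand":-1},{"x":0,"y":0,"z":0,"rx":0,"ry":0,"rz":0,"hand":-1},{"x":0,"y":0,"z":0,"rx":0,"ry":0,"rz":0,"hand":-1},{"x":0,"y":0,"z":0,"rx":0,"ry":0,"rz":10,"hand":-1},{"x":0,"y":0,"z":0,"rx":0,"ry":0,"rz":20,"hand":-1},{"x":0,"y":0,"z":0,"rx":0,"ry":0,"rz":30,"hand":-1},{"x":0,"y":0,"z":0,"rx":0,"ry":0,"rz":40,"hand":-1},{"x":0,"y":0,"z":0,"rx":0,"ry":0,"rz":50,"hand":-1},{"x":0,"y":0,"z":0,"rx":0,"ry":0,"rz":60,"hand":-1},{"x":0,"y":0,"z":0,"rx":0,"ry":0,"rz":70,"hand":-1}])

```text
clock: 10.72
tcp_pos: [0.5438, 0.3818, 0.0656]
orientation: [0.0, 0.766, -0.643, 0.0]
wrist_force: [0.1, 0.5, 0.7]
finger_gap: 0.0853
```

Emit:
arm_command(motion=[{"x":0,"y":0,"z":0,"rx":0,"ry":0,"rz":10.6,"hand":-1},{"x":0,"y":0,"z":0,"rx":0,"ry":0,"rz":21,"hand":-1},{"x":0,"y":0,"z":0,"rx":0,"ry":0,"rz":31.5,"hand":-1},{"x":0,"y":0,"z":0,"rx":0,"ry":0,"rz":42,"hand":-1},{"x":0,"y":0,"z":0,"rx":0,"ry":0,"rz":52.5,"hand":-1},{"x":0,"y":0,"z":0,"rx":0,"ry":0,"rz":63,"hand":-1},{"x":0,"y":0,"z":0,"rx":0,"ry":0,"rz":73.5,"hand":-1},{"x":0,"y":0,"z":0,"rx":0,"ry":0,"rz":84,"hand":-1},{"x":0,"y":0,"z":0,"rx":0,"ry":0,"rz":94.5,"hand":-1},{"x":0,"y":0,"z":0,"rx":0,"ry":0,"rz":105,"hand":-1}])

```text
clock: 11.98
tcp_pos: [0.5438, 0.3818, 0.0656]
orientation: [-0.0, 0.044, 0.999, -0.0]
wrist_force: [-0.1, 0.3, -0.5]
finger_gap: 0.0857
```

Emit:
arm_command(motion=[{"x":0,"y":0,"z":0,"rx":0,"ry":0,"rz":10.6,"hand":-1},{"x":0,"y":0,"z":0,"rx":0,"ry":0,"rz":21,"hand":-1},{"x":0,"y":0,"z":0,"rx":0,"ry":0,"rz":31.5,"hand":-1},{"x":0,"y":0,"z":0,"rx":0,"ry":0,"rz":42,"hand":-1},{"x":0,"y":0,"z":0,"rx":0,"ry":0,"rz":52.5,"hand":-1},{"x":0,"y":0,"z":0,"rx":0,"ry":0,"rz":63,"hand":-1},{"x":0,"y":0,"z":0,"rx":0,"ry":0,"rz":73.5,"hand":-1},{"x":0,"y":0,"z":0,"rx":0,"ry":0,"rz":84,"hand":-1},{"x":0,"y":0,"z":0,"rx":0,"ry":0,"rz":94.5,"hand":-1},{"x":0,"y":0,"z":0,"rx":0,"ry":0,"rz":105,"hand":-1}])

```text
clock: 13.22
tcp_pos: [0.5438, 0.3818, 0.0656]
orientation: [0.0, 0.819, 0.573, -0.0]
wrist_force: [0.0, -0.4, 0.6]
finger_gap: 0.0852
```

Run:
```python
from h import *
st(); goto(.544,.3825,.0668,40); p=cam('wrist'); save(p,'w6.png')
```

```text
clock 13.225
joint_pos [ 4.9160e-01  5.7090e-01  3.0000e-02  1.0305e+00 -2.0000e-04  2.4126e+00]
qvel [ 6.000e-04 -3.000e-04  2.000e-04  1.000e-03  2.600e-03  1.452e+00]
tau [ 8.00000e-04 -5.95410e+01  2.76865e+01  6.90000e-03 -8.00000e-04
 -1.53300e+00]
tcp_pos [0.5438 0.3818 0.0656]
orientation [ 1.000e-04  8.195e-01  5.731e-01 -3.000e-04]
wrist_force [ 0.0167 -0.4247  0.5573]
ft_torque [-0.0059 -0.0073 -0.04  ]
finger_gap 0.0852
shift [ 0.7 -0.  -1.2] rot [-0.    0.04 29.93] psi now 69.93 j6 2.413 rows>= 2.8
```

View pics/w6.png

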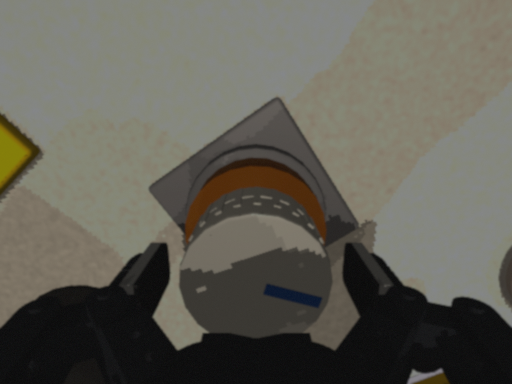

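Emit:
arm_command(motion=[{"x":0,"y":0,"z":-1,"rx":0,"ry":0,"rz":10,"hand":-1},{"x":0,"y":0,"z":-1,"rx":0,"ry":0,"rz":20,"hand":-1},{"x":0,"y":0,"z":-1,"rx":0,"ry":0,"rz":27,"hand":-1},{"x":0,"y":0,"z":-1,"rx":0,"ry":0,"rz":27,"hand":1},{"x":0,"y":0,"z":-1,"rx":0,"ry":0,"rz":27,"hand":1},{"x":0,"y":0,"z":-1,"rx":0,"ry":0,"rz":27,"hand":1},{"x":0,"y":0,"z":-1,"rx":0,"ry":0,"rz":27,"hand":1}])

```text
clock: 14.15
tcp_pos: [0.5437, 0.3823, 0.0672]
orientation: [-0.0, 0.929, 0.37, 0.0]
wrist_force: [-2.2, 0.9, 2.7]
finger_gap: 0.0626
```

Run:
```python
from h import *
st(); goto(.544,.3825,.0668,40); p=cam('wrist'); save(p,'w7.png')
```

```text
clock 14.15
joint_pos [4.9210e-01 5.6950e-01 3.1700e-02 1.0329e+00 2.0000e-04 2.8761e+00]
qvel [-0.      0.0006 -0.0003 -0.0021 -0.0002  0.0048]
tau [-1.19240e+00 -5.75914e+01  2.72031e+01 -5.05000e-01 -4.58600e-01
 -3.80000e-03]
tcp_pos [0.5437 0.3823 0.0672]
orientation [-1.000e-04  9.291e-01  3.698e-01  1.000e-04]
wrist_force [-2.2298  0.8737  2.6698]
ft_torque [0.1396 0.3707 0.0278]
finger_gap 0.0626
shift [0.4 0.1 0.4] rot [-0.01 -0.01  3.41] psi now 43.41 j6 2.876 rows>= 0.3
```

Emit:
arm_command(motion=[{"x":0,"y":0,"z":-0.1,"rx":0,"ry":0,"rz":-10.5,"hand":1},{"x":0,"y":0,"z":-0.2,"rx":0,"ry":0,"rz":-21,"hand":1},{"x":0,"y":0,"z":-0.3,"rx":0,"ry":0,"rz":-31.5,"hand":1},{"x":0,"y":0,"z":-0.4,"rx":0,"ry":0,"rz":-42,"hand":1},{"x":0,"y":0,"z":-0.6,"rx":0,"ry":0,"rz":-52.5,"hand":1},{"x":0,"y":0,"z":-0.7,"rx":0,"ry":0,"rz":-63,"hand":1},{"x":0,"y":0,"z":-0.8,"rx":0,"ry":0,"rz":-73.5,"hand":1},{"x":0,"y":0,"z":-0.9,"rx":0,"ry":0,"rz":-84,"hand":1},{"x":0,"y":0,"z":-1.0,"rx":0,"ry":0,"rz":-94.5,"hand":1},{"x":0,"y":0,"z":-1.2,"rx":0,"ry":0,"rz":-105,"hand":1}])

```text
clock: 15.45
tcp_pos: [0.5449, 0.3831, 0.0684]
orientation: [0.001, 0.27, 0.963, 0.001]
wrist_force: [1.7, 3.4, -1.1]
finger_gap: 0.0624
```

Emit:
arm_command(motion=[{"x":0,"y":0,"z":-0.1,"rx":0,"ry":0,"rz":-10.5,"hand":1},{"x":0,"y":0,"z":-0.2,"rx":0,"ry":0,"rz":-21,"hand":1},{"x":0,"y":0,"z":-0.3,"rx":0,"ry":0,"rz":-31.5,"hand":1},{"x":0,"y":0,"z":-0.4,"rx":0,"ry":0,"rz":-42,"hand":1},{"x":0,"y":0,"z":-0.6,"rx":0,"ry":0,"rz":-52.5,"hand":1},{"x":0,"y":0,"z":-0.7,"rx":0,"ry":0,"rz":-63,"hand":1},{"x":0,"y":0,"z":-0.8,"rx":0,"ry":0,"rz":-73.5,"hand":1},{"x":0,"y":0,"z":-0.9,"rx":0,"ry":0,"rz":-84,"hand":1},{"x":0,"y":0,"z":-1.0,"rx":0,"ry":0,"rz":-94.5,"hand":1},{"x":0,"y":0,"z":-1.2,"rx":0,"ry":0,"rz":-105,"hand":1}])

```text
clock: 16.7
tcp_pos: [0.5443, 0.3843, 0.0696]
orientation: [0.002, -0.6, 0.8, 0.001]
wrist_force: [-0.6, 6.3, -0.1]
finger_gap: 0.0626
```

Emit:
arm_command(motion=[{"x":0,"y":0,"z":-0.1,"rx":0,"ry":0,"rz":-10,"hand":1},{"x":0,"y":0,"z":-0.2,"rx":0,"ry":0,"rz":-20,"hand":1},{"x":0,"y":0,"z":-0.3,"rx":0,"ry":0,"rz":-30,"hand":1},{"x":0,"y":0,"z":-0.4,"rx":0,"ry":0,"rz":-40,"hand":1},{"x":0,"y":0,"z":-0.6,"rx":0,"ry":0,"rz":-50,"hand":1},{"x":0,"y":0,"z":-0.7,"rx":0,"ry":0,"rz":-60,"hand":1},{"x":0,"y":0,"z":-0.8,"rx":0,"ry":0,"rz":-70,"hand":1},{"x":0,"y":0,"z":-0.9,"rx":0,"ry":0,"rz":-80,"hand":1},{"x":0,"y":0,"z":-1.0,"rx":0,"ry":0,"rz":-90,"hand":1},{"x":0,"y":0,"z":-1.0,"rx":0,"ry":0,"rz":-90,"hand":1}])

```text
clock: 17.95
tcp_pos: [0.5433, 0.3835, 0.0705]
orientation: [-0.001, 0.99, -0.143, -0.0]
wrist_force: [-3.1, 4.6, 2.0]
finger_gap: 0.0624
```

Run:
```python
from h import *
st(); print(heading()); p=cam('wrist'); save(p,'w8.png')
```

```text
clock 17.95
joint_pos [ 4.9300e-01  5.6700e-01  3.6300e-02  1.0395e+00  2.3000e-03 -2.3608e+00]
qvel [-0.0002  0.0014 -0.0004 -0.0011 -0.0011  0.0445]
tau [ -3.2715 -57.793   27.0788  -0.2139  -1.417   -0.4516]
tcp_pos [0.5433 0.3835 0.0705]
orientation [-1.100e-03  9.897e-01 -1.434e-01 -4.000e-04]
wrist_force [-3.0785  4.6375  2.0471]
ft_torque [0.7884 0.5589 0.0279]
finger_gap 0.0624
-16.486220855121942
```

View pics/w7.png

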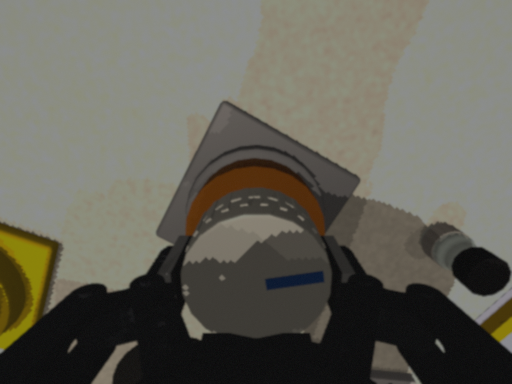

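View pics/w8.png

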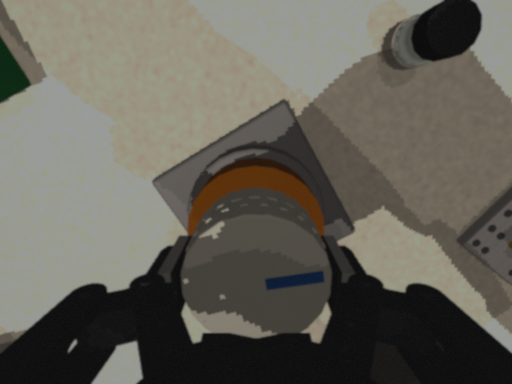

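Emit:
arm_command(motion=[{"x":0,"y":0,"z":0,"rx":0,"ry":0,"rz":0,"hand":-1},{"x":0,"y":0,"z":0,"rx":0,"ry":0,"rz":0,"hand":-1},{"x":0,"y":0,"z":0,"rx":0,"ry":0,"rz":0,"hand":-1},{"x":0,"y":0,"z":0,"rx":0,"ry":0,"rz":10,"hand":-1},{"x":0,"y":0,"z":0,"rx":0,"ry":0,"rz":20,"hand":-1},{"x":0,"y":0,"z":0,"rx":0,"ry":0,"rz":30,"hand":-1},{"x":0,"y":0,"z":0,"rx":0,"ry":0,"rz":40,"hand":-1},{"x":0,"y":0,"z":0,"rx":0,"ry":0,"rz":50,"hand":-1},{"x":0,"y":0,"z":0,"rx":0,"ry":0,"rz":60,"hand":-1},{"x":0,"y":0,"z":0,"rx":0,"ry":0,"rz":70,"hand":-1}])

```text
clock: 19.25
tcp_pos: [0.5439, 0.3818, 0.0702]
orientation: [0.0, 0.725, -0.688, 0.0]
wrist_force: [0.8, 0.0, -0.5]
finger_gap: 0.0858
```

Emit:
arm_command(motion=[{"x":0,"y":0,"z":0,"rx":0,"ry":0,"rz":10.6,"hand":-1},{"x":0,"y":0,"z":0,"rx":0,"ry":0,"rz":21,"hand":-1},{"x":0,"y":0,"z":0,"rx":0,"ry":0,"rz":31.5,"hand":-1},{"x":0,"y":0,"z":0,"rx":0,"ry":0,"rz":42,"hand":-1},{"x":0,"y":0,"z":0,"rx":0,"ry":0,"rz":52.5,"hand":-1},{"x":0,"y":0,"z":0,"rx":0,"ry":0,"rz":63,"hand":-1},{"x":0,"y":0,"z":0,"rx":0,"ry":0,"rz":73.5,"hand":-1},{"x":0,"y":0,"z":0,"rx":0,"ry":0,"rz":84,"hand":-1},{"x":0,"y":0,"z":0,"rx":0,"ry":0,"rz":94.5,"hand":-1},{"x":0,"y":0,"z":0,"rx":0,"ry":0,"rz":105,"hand":-1}])

```text
clock: 20.5
tcp_pos: [0.5439, 0.3818, 0.0702]
orientation: [0.0, 0.105, 0.995, -0.0]
wrist_force: [0.2, 0.7, -0.0]
finger_gap: 0.0853
```

Emit:
arm_command(motion=[{"x":0,"y":0,"z":0,"rx":0,"ry":0,"rz":10.6,"hand":-1},{"x":0,"y":0,"z":0,"rx":0,"ry":0,"rz":21,"hand":-1},{"x":0,"y":0,"z":0,"rx":0,"ry":0,"rz":31.5,"hand":-1},{"x":0,"y":0,"z":0,"rx":0,"ry":0,"rz":42,"hand":-1},{"x":0,"y":0,"z":0,"rx":0,"ry":0,"rz":52.5,"hand":-1},{"x":0,"y":0,"z":0,"rx":0,"ry":0,"rz":63,"hand":-1},{"x":0,"y":0,"z":0,"rx":0,"ry":0,"rz":73.5,"hand":-1},{"x":0,"y":0,"z":0,"rx":0,"ry":0,"rz":84,"hand":-1},{"x":0,"y":0,"z":0,"rx":0,"ry":0,"rz":94.5,"hand":-1},{"x":0,"y":0,"z":0,"rx":0,"ry":0,"rz":105,"hand":-1}])

```text
clock: 21.75
tcp_pos: [0.5439, 0.3818, 0.0702]
orientation: [0.0, 0.853, 0.522, -0.0]
wrist_force: [-0.3, 0.1, -0.0]
finger_gap: 0.0852
```

Emit:
arm_command(motion=[{"x":0,"y":0,"z":0,"rx":0,"ry":0,"rz":10,"hand":-1},{"x":0,"y":0,"z":0,"rx":0,"ry":0,"rz":20,"hand":-1},{"x":0,"y":0,"z":0,"rx":0,"ry":0,"rz":22,"hand":-1},{"x":0,"y":0,"z":0,"rx":0,"ry":0,"rz":22,"hand":1},{"x":0,"y":0,"z":0,"rx":0,"ry":0,"rz":22,"hand":1},{"x":0,"y":0,"z":0,"rx":0,"ry":0,"rz":22,"hand":1},{"x":0,"y":0,"z":0,"rx":0,"ry":0,"rz":22,"hand":1}])

```text
clock: 22.62
tcp_pos: [0.5437, 0.3824, 0.0707]
orientation: [-0.0, 0.935, 0.353, 0.0]
wrist_force: [-2.0, 0.5, 3.6]
finger_gap: 0.0627
```

Run:
```python
from h import *
st(); print(heading()); p=cam('wrist'); save(p,'w9.png')
```

```text
clock 22.625
joint_pos [4.9210e-01 5.6670e-01 3.6300e-02 1.0400e+00 2.0000e-04 2.9114e+00]
qvel [-0.0007 -0.0001 -0.0007 -0.0012 -0.0004  0.0027]
tau [-1.12200e+00 -5.68937e+01  2.70853e+01 -6.49900e-01 -4.29700e-01
 -1.12000e-02]
tcp_pos [0.5437 0.3824 0.0707]
orientation [-1.000e-04  9.355e-01  3.534e-01  2.000e-04]
wrist_force [-2.0405  0.5343  3.6266]
ft_torque [0.0864 0.4168 0.0109]
finger_gap 0.0627
41.386389767917706
```

View pics/w9.png

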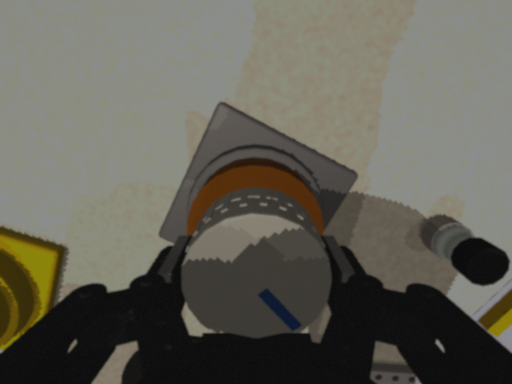

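Third stroke of 302° (total ≈ 912°).

Emit:
arm_command(motion=[{"x":0,"y":0,"z":-0.1,"rx":0,"ry":0,"rz":-10.5,"hand":1},{"x":0,"y":0,"z":-0.2,"rx":0,"ry":0,"rz":-21,"hand":1},{"x":0,"y":0,"z":-0.3,"rx":0,"ry":0,"rz":-31.5,"hand":1},{"x":0,"y":0,"z":-0.4,"rx":0,"ry":0,"rz":-42,"hand":1},{"x":0,"y":0,"z":-0.6,"rx":0,"ry":0,"rz":-52.5,"hand":1},{"x":0,"y":0,"z":-0.7,"rx":0,"ry":0,"rz":-63,"hand":1},{"x":0,"y":0,"z":-0.8,"rx":0,"ry":0,"rz":-73.5,"hand":1},{"x":0,"y":0,"z":-0.9,"rx":0,"ry":0,"rz":-84,"hand":1},{"x":0,"y":0,"z":-1.0,"rx":0,"ry":0,"rz":-94.5,"hand":1},{"x":0,"y":0,"z":-1.2,"rx":0,"ry":0,"rz":-105,"hand":1}])

```text
clock: 23.92
tcp_pos: [0.5449, 0.383, 0.0719]
orientation: [0.001, 0.287, 0.958, 0.001]
wrist_force: [-0.3, 3.2, 0.9]
finger_gap: 0.063
```

Emit:
arm_command(motion=[{"x":0,"y":0,"z":-0.1,"rx":0,"ry":0,"rz":-10.5,"hand":1},{"x":0,"y":0,"z":-0.2,"rx":0,"ry":0,"rz":-21,"hand":1},{"x":0,"y":0,"z":-0.3,"rx":0,"ry":0,"rz":-31.5,"hand":1},{"x":0,"y":0,"z":-0.4,"rx":0,"ry":0,"rz":-42,"hand":1},{"x":0,"y":0,"z":-0.6,"rx":0,"ry":0,"rz":-52.5,"hand":1},{"x":0,"y":0,"z":-0.7,"rx":0,"ry":0,"rz":-63,"hand":1},{"x":0,"y":0,"z":-0.8,"rx":0,"ry":0,"rz":-73.5,"hand":1},{"x":0,"y":0,"z":-0.9,"rx":0,"ry":0,"rz":-84,"hand":1},{"x":0,"y":0,"z":-1.0,"rx":0,"ry":0,"rz":-94.5,"hand":1},{"x":0,"y":0,"z":-1.2,"rx":0,"ry":0,"rz":-105,"hand":1}])

```text
clock: 25.18
tcp_pos: [0.5444, 0.3843, 0.0731]
orientation: [0.002, -0.586, 0.81, 0.001]
wrist_force: [-0.6, 5.7, 0.9]
finger_gap: 0.0624
```

Emit:
arm_command(motion=[{"x":0,"y":0,"z":-0.1,"rx":0,"ry":0,"rz":-10,"hand":1},{"x":0,"y":0,"z":-0.2,"rx":0,"ry":0,"rz":-20,"hand":1},{"x":0,"y":0,"z":-0.3,"rx":0,"ry":0,"rz":-30,"hand":1},{"x":0,"y":0,"z":-0.4,"rx":0,"ry":0,"rz":-40,"hand":1},{"x":0,"y":0,"z":-0.6,"rx":0,"ry":0,"rz":-50,"hand":1},{"x":0,"y":0,"z":-0.7,"rx":0,"ry":0,"rz":-60,"hand":1},{"x":0,"y":0,"z":-0.8,"rx":0,"ry":0,"rz":-70,"hand":1},{"x":0,"y":0,"z":-0.9,"rx":0,"ry":0,"rz":-80,"hand":1},{"x":0,"y":0,"z":-1.0,"rx":0,"ry":0,"rz":-90,"hand":1},{"x":0,"y":0,"z":-1.0,"rx":0,"ry":0,"rz":-92,"hand":1}])

```text
clock: 26.42
tcp_pos: [0.5433, 0.3837, 0.0741]
orientation: [-0.001, 0.99, -0.143, -0.0]
wrist_force: [-3.5, 5.2, 3.4]
finger_gap: 0.0629
```

Run:
```python
from h import *
st(); print(heading()); p=cam('wrist'); save(p,'w10.png')
```

```text
clock 26.425
joint_pos [ 0.4931  0.5643  0.0409  1.0465  0.0027 -2.3613]
qvel [ 0.0006 -0.0016  0.0006 -0.0003 -0.0005 -0.2409]
tau [ -3.7648 -57.0037  26.8517  -0.3229  -1.6388  -0.1857]
tcp_pos [0.5433 0.3837 0.0741]
orientation [-1.400e-03  9.897e-01 -1.431e-01 -5.000e-04]
wrist_force [-3.5429  5.2338  3.4137]
ft_torque [ 0.9132  0.6762 -0.1732]
finger_gap 0.0629
-16.45123136382276
```

View pics/w10.png

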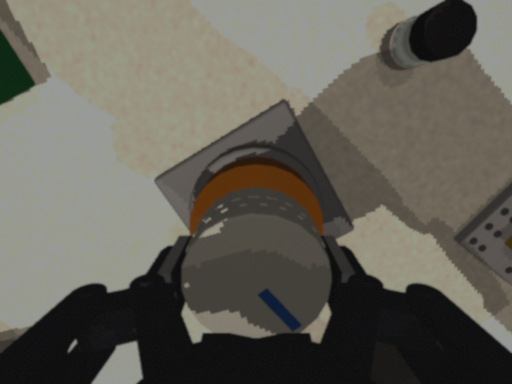

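Emit:
arm_command(motion=[{"x":0,"y":0,"z":-1,"rx":0,"ry":0,"rz":0,"hand":1},{"x":0,"y":0,"z":-3,"rx":0,"ry":0,"rz":0,"hand":1},{"x":0,"y":0,"z":-5,"rx":0,"ry":0,"rz":0,"hand":1},{"x":0,"y":0,"z":-7,"rx":0,"ry":0,"rz":0,"hand":1}])

```text
clock: 26.98
tcp_pos: [0.5431, 0.3836, 0.0794]
orientation: [-0.001, 0.99, -0.144, -0.001]
wrist_force: [-1.0, 5.2, -4.1]
finger_gap: 0.0627
```

Emit:
arm_command(motion=[{"x":0,"y":0,"z":-5,"rx":0,"ry":0,"rz":0,"hand":1},{"x":0,"y":0,"z":-10,"rx":0,"ry":0,"rz":0,"hand":1},{"x":0,"y":0,"z":-18,"rx":0,"ry":0,"rz":0,"hand":1},{"x":0,"y":0,"z":-30,"rx":0,"ry":0,"rz":0,"hand":1},{"x":0,"y":0,"z":-60,"rx":0,"ry":0,"rz":0,"hand":1},{"x":0,"y":0,"z":-70,"rx":0,"ry":0,"rz":0,"hand":1},{"x":0,"y":0,"z":-70,"rx":0,"ry":0,"rz":0,"hand":1}])

```text
clock: 27.85
tcp_pos: [0.5445, 0.3823, 0.1518]
orientation: [-0.001, 0.989, -0.145, 0.001]
wrist_force: [-0.2, -0.0, -1.0]
finger_gap: 0.0629
```

Run:
```python
from h import *
st(); p=cam('wrist'); save(p,'w11.png')
goto(.367,.310,.143,-16.5)
```

```text
clock 27.85
joint_pos [ 4.9170e-01  5.1730e-01  1.5960e-01  1.2108e+00 -2.0000e-04 -2.3590e+00]
qvel [ 0.0022  0.02   -0.0371 -0.0122  0.0004 -0.0012]
tau [ 1.15000e-02 -6.00785e+01  3.04054e+01  1.74800e-01 -3.80000e-03
 -4.00000e-04]
tcp_pos [0.5445 0.3823 0.1518]
orientation [-6.000e-04  9.894e-01 -1.449e-01  1.000e-03]
wrist_force [-0.1815 -0.0423 -0.9527]
ft_torque [ 0.024  -0.0067 -0.0518]
finger_gap 0.0629
shift [-148.8  119.7    7.6] rot [-0.01 -0.02 -0.17] psi now -16.67 j6 -2.359 rows>= 3.1
```

View pics/w11.png

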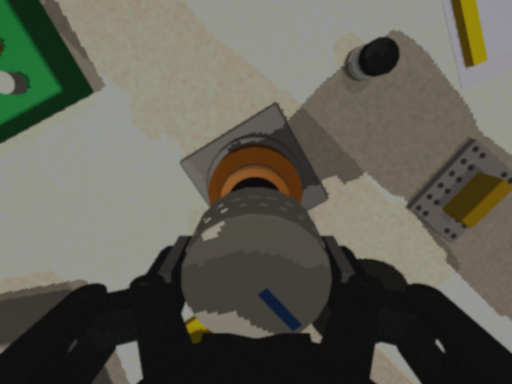

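Emit:
arm_command(motion=[{"x":-30,"y":24,"z":0,"rx":0,"ry":0,"rz":0,"hand":1},{"x":-75,"y":60,"z":5,"rx":0,"ry":0,"rz":0,"hand":1},{"x":-120,"y":96,"z":10,"rx":0,"ry":0,"rz":0,"hand":1},{"x":-149,"y":120,"z":40,"rx":0,"ry":0,"rz":0,"hand":1},{"x":-149,"y":120,"z":80,"rx":0,"ry":0,"rz":0,"hand":1},{"x":-149,"y":120,"z":110,"rx":0,"ry":0,"rz":0,"hand":1},{"x":-149,"y":120,"z":130,"rx":0,"ry":0,"rz":0,"hand":1},{"x":-149,"y":120,"z":135,"rx":0,"ry":0,"rz":0,"hand":1},{"x":-149,"y":120,"z":135,"rx":0,"ry":0,"rz":0,"hand":1}])

```text
clock: 29.02
tcp_pos: [0.3663, 0.3096, 0.0154]
orientation: [0.0, 0.989, -0.145, -0.0]
wrist_force: [-0.0, -0.5, 0.2]
finger_gap: 0.0627
```

Run:
```python
from h import *
st(); p=cam('wrist'); save(p,'w12.png')
goto(.367,.310,.0055,-16.5)
```

```text
clock 29.025
joint_pos [ 5.3420e-01  3.1500e-01 -5.3230e-01  7.2470e-01 -1.0000e-04 -2.3166e+00]
qvel [ 0.0029 -0.0166  0.0195  0.0077 -0.     -0.0012]
tau [ 1.80000e-03 -4.06864e+01  2.24682e+01 -4.97000e-02 -1.70000e-03
 -1.00000e-04]
tcp_pos [0.3663 0.3096 0.0154]
orientation [ 4.000e-04  9.895e-01 -1.449e-01 -4.000e-04]
wrist_force [-0.0079 -0.4934  0.1786]
ft_torque [0.0575 0.0127 0.0095]
finger_gap 0.0627
shift [ 0.1 -0.1 10.5] rot [-0.   -0.01 -0.16] psi now -16.66 j6 -2.317 rows>= 0.2
```

View pics/w12.png

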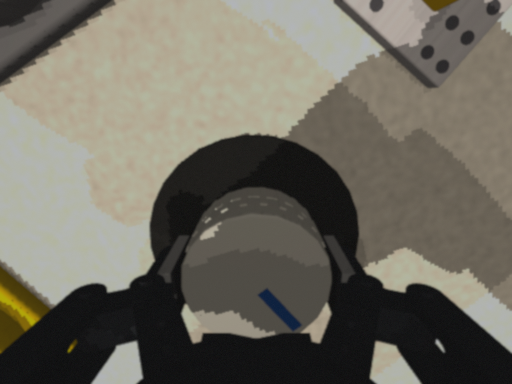

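Emit:
arm_command(motion=[{"x":0,"y":0,"z":4,"rx":0,"ry":0,"rz":0,"hand":1},{"x":0,"y":0,"z":7,"rx":0,"ry":0,"rz":0,"hand":1},{"x":0,"y":0,"z":9,"rx":0,"ry":0,"rz":0,"hand":1},{"x":0,"y":0,"z":10,"rx":0,"ry":0,"rz":0,"hand":1},{"x":0,"y":0,"z":10,"rx":0,"ry":0,"rz":0,"hand":1}])

```text
clock: 29.7
tcp_pos: [0.3666, 0.3098, 0.0057]
orientation: [0.0, 0.989, -0.145, -0.0]
wrist_force: [0.6, 0.9, -1.3]
finger_gap: 0.0627
```

Emit:
arm_command(motion=[{"x":0,"y":0,"z":0.5,"rx":0,"ry":0,"rz":0,"hand":1},{"x":0,"y":0,"z":0.5,"rx":0,"ry":0,"rz":0,"hand":-1},{"x":0,"y":0,"z":0.5,"rx":0,"ry":0,"rz":0,"hand":-1},{"x":0,"y":0,"z":0.5,"rx":0,"ry":0,"rz":0,"hand":-1},{"x":0,"y":0,"z":-10,"rx":0,"ry":0,"rz":0,"hand":-1},{"x":0,"y":0,"z":-40,"rx":0,"ry":0,"rz":0,"hand":-1},{"x":0,"y":0,"z":-90,"rx":0,"ry":0,"rz":0,"hand":-1},{"x":0,"y":0,"z":-150,"rx":0,"ry":0,"rz":0,"hand":-1},{"x":0,"y":0,"z":-190,"rx":0,"ry":0,"rz":0,"hand":-1},{"x":0,"y":0,"z":-190,"rx":0,"ry":0,"rz":0,"hand":-1}])

```text
clock: 30.95
tcp_pos: [0.3687, 0.3111, 0.2001]
orientation: [-0.002, 0.989, -0.145, 0.003]
wrist_force: [-0.7, 1.3, 0.0]
finger_gap: 0.0856
```

Run:
```python
from h import *
st(); p=cam('wrist'); save(p,'w13.png')
goto(.43,.12,.22,0)
```

```text
clock 30.95
joint_pos [ 5.3440e-01  1.4070e-01 -2.5300e-01  1.1689e+00 -1.0000e-04 -2.3166e+00]
qvel [-0.0003  0.0392 -0.0851 -0.0485  0.0018  0.0002]
tau [ 9.62000e-02 -3.88940e+01  3.02501e+01  6.03800e-01  1.20000e-03
  0.00000e+00]
tcp_pos [0.3687 0.3111 0.2001]
orientation [-0.0025  0.9895 -0.1448  0.0032]
wrist_force [-0.689   1.2931  0.0404]
ft_torque [-0.0199 -0.0287  0.075 ]
finger_gap 0.0856
shift [114.4 164.5 -22.3] rot [ -0.15  -0.2  -16.65] psi now -16.65 j6 -2.317 rows>= 3.2
```

View pics/w13.png

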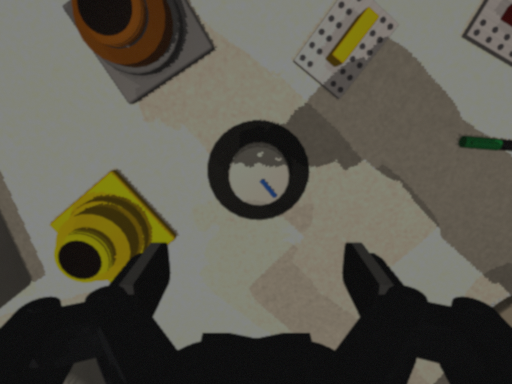

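Run:
```python
from h import *
goto(.50,.19,.22,-53)
```

```text
shift [161.4  77.4 -21.9] rot [-0.23 -0.11 36.35] psi now -16.65 j6 -2.317 rows>= 3.4
```

Emit:
arm_command(motion=[{"x":50,"y":25,"z":-22,"rx":0,"ry":0,"rz":10,"hand":-1},{"x":100,"y":50,"z":-22,"rx":0,"ry":0,"rz":20,"hand":-1},{"x":140,"y":70,"z":-22,"rx":0,"ry":0,"rz":30,"hand":-1},{"x":161,"y":77,"z":-22,"rx":0,"ry":0,"rz":36,"hand":-1},{"x":161,"y":77,"z":-22,"rx":0,"ry":0,"rz":36,"hand":-1},{"x":161,"y":77,"z":-22,"rx":0,"ry":0,"rz":36,"hand":-1}])

```text
clock: 31.75
tcp_pos: [0.4976, 0.1901, 0.2166]
orientation: [0.001, 0.897, -0.443, -0.001]
wrist_force: [0.2, 0.2, -0.1]
finger_gap: 0.0849
```

```bash
cat >> h.py <<'E'
def ribs(p,c,cen,rad=.06):
    "rib centre+angle via top-face points z in .036-.048 of colour"
    w=pts(p); m=colmask(p,c)&(np.hypot(w[...,0]-cen[0],w[...,1]-cen[1])<rad)&(w[...,2]>.036)&(w[...,2]<.048)
    P=w[m][:,:2]
    if len(P)<10: print('few',len(P)); return
    r=cv2.minAreaRect((P*1000).astype(np.float32)); b=cv2.boxPoints(r); e0,e1=b[1]-b[0],b[2]-b[1]; L=e0 if np.linalg.norm(e0)>np.linalg.norm(e1) else e1
    print(c,'rib n',len(P),'ctr',np.round(r[0],1),'size',np.round(r[1],1),'long ang',round(np.degrees(np.arctan2(L[1],L[0]))%180,1),'(-180:',round(np.degrees(np.arctan2(L[1],L[0]))%180-180,1),')')
def fence(p,c,cen,rad=.11):
    w=pts(p); m=colmask(p,c)&(np.hypot(w[...,0]-cen[0],w[...,1]-cen[1])<rad)&(w[...,2]>.009)&(w[...,2]<.016)
    m=cv2.erode(m.astype(np.uint8),np.ones((2,2)))>0
    P=w[m][:,:2]; print(c,'fence n',len(P))
    if len(P)<30: return
    # fit: params x0,y0,phi of home; wall inner faces; robust fit of L centre-lines by min cost with unknown thickness
    from scipy.optimize import minimize
    def cost(q,full=False):
        x0,y0,ph,th=q; cph,sph=np.cos(ph),np.sin(ph); d=P-[x0,y0]; X=d@[cph,sph]; Y=d@[-sph,cph]
        def box(X,Y,x1,x2,y1,y2):
            dx=np.maximum(np.maximum(x1-X,X-x2),0); dy=np.maximum(np.maximum(y1-Y,Y-y2),0); return np.hypot(dx,dy)
        e=np.minimum(box(X,Y,.032,.032+th,-.045,.045+th),box(X,Y,-.032,.032+th,.045,.045+th))
        if full: return e,X,Y
        return np.mean(np.minimum(e,.006)**2)*1e6+ th*1000*.05
    best=None
    for a in (-30,-15,0,15,30):
        for th in(.005,.008):
            r=minimize(cost,[cen[0],cen[1],np.radians(a),th],method='Nelder-Mead',options=dict(maxiter=4000,xatol=1e-5,fatol=1e-6,initial_simplex=[[cen[0],cen[1],np.radians(a),th],[cen[0]+.02,cen[1],np.radians(a),th],[cen[0],cen[1]+.02,np.radians(a),th],[cen[0],cen[1],np.radians(a+10),th],[cen[0],cen[1],np.radians(a),th+.004]]))
            if best is None or r.fun<best.fun: best=r
    q=best.x; e,X,Y=cost(q,True)
    L=(Y<.04)&(abs(X-.036)<.01); S=(X<.027)&(abs(Y-.049)<.01)
    print('home',np.round(q[:2]*1000,1),'phi deg',round(np.degrees(q[2]),2),'th',round(q[3]*1000,1),'cost',round(best.fun,2))
    if L.sum()>20 and S.sum()>20: print(' long X pct2/98',np.round(np.percentile(X[L],[2,98])*1000,1),'Y',np.round(np.percentile(Y[L],[1])*1000,1),' short Y pct',np.round(np.percentile(Y[S],[2,98])*1000,1),'X',np.round(np.percentile(X[S],1)*1000,1))
    return q
E
python3 - <<'E'
from h import *
p=cam('wrist'); save(p,'w14.png')
ribs(p,'yellow',(.469,.185)); fence(p,'yellow',(.63,.115))
ribs(p,'red',(.435,.013))
goto(.469,.185,.11,-53)
E
```

```text
yellow rib n 547 ctr [471.7 185.9] size [14. 49.] long ang 126.1 (-180: -53.9 )
yellow fence n 1170
home [628.4 116.9] phi deg 7.03 th 7.8 cost 0.42
 long X pct2/98 [31.9 39.8] Y [-20.9]  short Y pct [44.3 53.5] X -31.1
red rib n 693 ctr [433.3  20.4] size [50.2 13.3] long ang 47.3 (-180: -132.7 )
shift [-13.   25.7 107.1] rot [0.1  0.05 0.46] psi now -52.54 j6 -2.01 rows>= 1.8
```

View pics/w14.png

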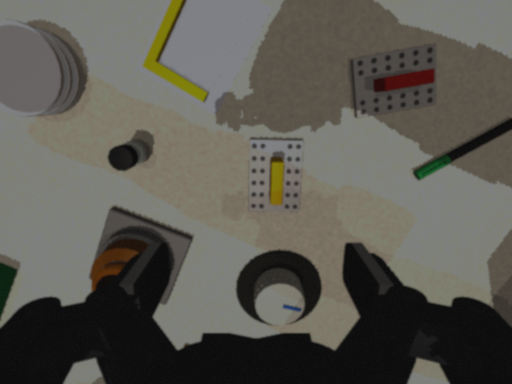

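Run:
```python
from h import *
goto(.4717,.1859,.014,-53.9)
```

```text
shift [-12.   22.9 203.1] rot [0.1  0.05 1.36] psi now -52.54 j6 -2.01 rows>= 3.3
```

Emit:
arm_command(motion=[{"x":-12,"y":22.9,"z":50,"rx":0,"ry":0,"rz":1.4,"hand":-1},{"x":-12,"y":22.9,"z":100,"rx":0,"ry":0,"rz":1.4,"hand":-1},{"x":-12,"y":22.9,"z":140,"rx":0,"ry":0,"rz":1.4,"hand":-1},{"x":-12,"y":22.9,"z":175,"rx":0,"ry":0,"rz":1.4,"hand":-1},{"x":-12,"y":22.9,"z":195,"rx":0,"ry":0,"rz":1.4,"hand":-1},{"x":-12,"y":22.9,"z":203,"rx":0,"ry":0,"rz":1.4,"hand":-1},{"x":-12,"y":22.9,"z":203,"rx":0,"ry":0,"rz":1.4,"hand":-1}])

```text
clock: 32.67
tcp_pos: [0.4728, 0.186, 0.0148]
orientation: [0.0, 0.891, -0.454, -0.0]
wrist_force: [0.3, 0.4, 0.4]
finger_gap: 0.0852
```

Run:
```python
from h import *
goto(.4717,.1859,.014,-53.9)
```

```text
shift [-0.5  0.9  0.8] rot [ 0.03  0.01 -0.08] psi now -53.98 j6 -1.983 rows>= 0.0
```

Emit:
arm_command(motion=[{"x":-0.5,"y":0.5,"z":0.5,"rx":0,"ry":0,"rz":0,"hand":1},{"x":-0.5,"y":0.5,"z":0.5,"rx":0,"ry":0,"rz":0,"hand":1},{"x":-0.5,"y":0.5,"z":0.5,"rx":0,"ry":0,"rz":0,"hand":1},{"x":-0.5,"y":0.5,"z":0.5,"rx":0,"ry":0,"rz":0,"hand":1},{"x":-0.5,"y":0.5,"z":0.5,"rx":0,"ry":0,"rz":0,"hand":1},{"x":-0.5,"y":0.5,"z":0.5,"rx":0,"ry":0,"rz":0,"hand":1},{"x":-0.5,"y":0.5,"z":0.5,"rx":0,"ry":0,"rz":0,"hand":1}])

```text
clock: 33.55
tcp_pos: [0.473, 0.1857, 0.0147]
orientation: [-0.0, 0.891, -0.454, 0.0]
wrist_force: [-1.5, -0.0, 5.8]
finger_gap: 0.0132
```

Run:
```python
from h import *
st();goto(.4717,.1859,.054,-83)
```

```text
clock 33.55
joint_pos [ 2.1610e-01  3.6020e-01 -4.6470e-01  7.4520e-01 -2.0000e-04 -1.9819e+00]
qvel [ 0.0006  0.0008  0.0016 -0.0003  0.0013  0.0001]
tau [ 9.35000e-02 -4.14937e+01  2.21558e+01 -4.13300e-01  1.00100e-01
  1.05000e-02]
tcp_pos [0.473  0.1857 0.0147]
orientation [-1.000e-04  8.908e-01 -4.545e-01  4.000e-04]
wrist_force [-1.5299 -0.0233  5.765 ]
ft_torque [-0.0812  0.1762  0.0422]
finger_gap 0.0132
shift [ -0.9   0.9 -39.3] rot [-4.000e-02 -2.000e-02  2.894e+01] psi now -54.06 j6 -1.982 rows>= 2.7
```

```bash
cat >> h.py <<'E'
def ftarget(home,phi,dx,dy):
    c,s=np.cos(np.radians(phi)),np.sin(np.radians(phi)); return home[0]/1000+(dx*c-dy*s)/1000, home[1]/1000+(dx*s+dy*c)/1000
E
python3 - <<'E'
from h import *
x,y=ftarget((628.4,116.9),7.03,-10,-10); print(x,y); goto(x,y,.06,-83)
E
```

```text
0.6196990681767637 0.10575128772425292
shift [150.9 -71.9 -45.2] rot [-4.000e-02 -2.000e-02  2.894e+01] psi now -54.06 j6 -1.982 rows>= 2.8
```

Emit:
arm_command(motion=[{"x":0,"y":0,"z":-20,"rx":0,"ry":0,"rz":0,"hand":1},{"x":0,"y":0,"z":-45,"rx":0,"ry":0,"rz":0,"hand":1},{"x":30,"y":-14,"z":-50,"rx":0,"ry":0,"rz":6,"hand":1},{"x":70,"y":-33,"z":-50,"rx":0,"ry":0,"rz":14,"hand":1},{"x":110,"y":-52,"z":-50,"rx":0,"ry":0,"rz":22,"hand":1},{"x":140,"y":-67,"z":-50,"rx":0,"ry":0,"rz":28,"hand":1},{"x":151,"y":-72,"z":-45,"rx":0,"ry":0,"rz":29,"hand":1},{"x":151,"y":-72,"z":-45,"rx":0,"ry":0,"rz":29,"hand":1}])

```text
clock: 34.55
tcp_pos: [0.6184, 0.1054, 0.0576]
orientation: [0.001, 0.749, -0.663, -0.001]
wrist_force: [-0.4, 0.7, -2.5]
finger_gap: 0.0131
```

Run:
```python
from h import *
st();p=cam('wrist'); save(p,'w15.png'); x,y=ftarget((628.4,116.9),7.03,-10,-10);goto(x,y,.016,-83); fence(p,'yellow',(.63,.115))
```

```text
clock 34.55
joint_pos [ 4.0900e-02  5.1380e-01 -8.9300e-02  9.7090e-01  2.0000e-04 -1.6515e+00]
qvel [ 0.0209 -0.0257 -0.027   0.0153  0.006  -0.0002]
tau [-9.22100e-01 -5.70772e+01  2.87952e+01 -3.62100e-01 -7.74000e-02
  2.71000e-02]
tcp_pos [0.6184 0.1054 0.0576]
orientation [ 0.001   0.7488 -0.6628 -0.0012]
wrist_force [-0.3704  0.6929 -2.5439]
ft_torque [ 0.0489  0.0889 -0.017 ]
finger_gap 0.0131
shift [ 0.4 -2.  41.9] rot [0.2  0.03 0.01] psi now -82.99 j6 -1.651 rows>= 0.7
yellow fence n 1758
home [630.4 105.9] phi deg 6.81 th 7.7 cost 0.41
```

View pics/w15.png

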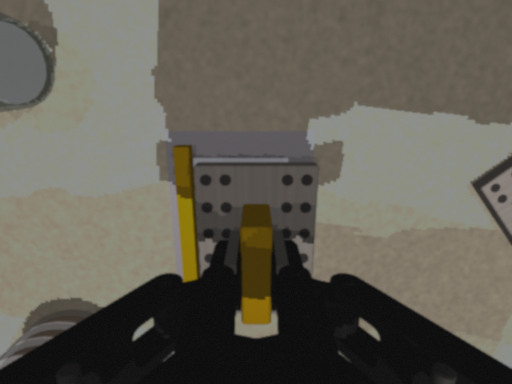

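Emit:
arm_command(motion=[{"x":0,"y":0,"z":15,"rx":0,"ry":0,"rz":0,"hand":1},{"x":0,"y":0,"z":28,"rx":0,"ry":0,"rz":0,"hand":1},{"x":0,"y":0,"z":37,"rx":0,"ry":0,"rz":0,"hand":1},{"x":0,"y":0,"z":41,"rx":0,"ry":0,"rz":0,"hand":1},{"x":0,"y":0,"z":42,"rx":0,"ry":0,"rz":0,"hand":1},{"x":0,"y":0,"z":42,"rx":0,"ry":0,"rz":0,"hand":1}])

```text
clock: 35.35
tcp_pos: [0.6199, 0.1057, 0.0176]
orientation: [-0.0, 0.749, -0.663, 0.0]
wrist_force: [0.0, -0.0, -3.4]
finger_gap: 0.0128
```

Run:
```python
from h import *
st(); goto(*ftarget((628.4,116.9),7.03,0,-10),.015,-83);goto(*ftarget((628.4,116.9),7.03,0,0),.015,-83)
```

```text
clock 35.35
joint_pos [ 4.1400e-02  5.5120e-01 -1.3560e-01  8.8340e-01 -1.0000e-04 -1.6506e+00]
qvel [-0.     -0.0053  0.0019  0.0032  0.0007 -0.0005]
tau [ 3.22000e-02 -5.77825e+01  2.63463e+01 -6.50000e-03  6.00000e-03
 -2.00000e-04]
tcp_pos [0.6199 0.1057 0.0176]
orientation [-2.000e-04  7.486e-01 -6.630e-01  3.000e-04]
wrist_force [ 0.0356 -0.0339 -3.3549]
ft_torque [-0.0124  0.0562  0.0392]
finger_gap 0.0128
shift [-0.1 -9.8  2.6] rot [-0.04 -0.01 -0.06] psi now -83.06 j6 -1.651 rows>= 0.2
shift [-10.1  -9.8   2.6] rot [-0.04 -0.01 -0.06] psi now -83.06 j6 -1.651 rows>= 0.2
```

Emit:
arm_command(motion=[{"x":0,"y":0,"z":2,"rx":0,"ry":0,"rz":0,"hand":1},{"x":0,"y":0,"z":2.8,"rx":0,"ry":0,"rz":0,"hand":1},{"x":0,"y":-3,"z":2.8,"rx":0,"ry":0,"rz":0,"hand":1},{"x":0,"y":-6,"z":2.8,"rx":0,"ry":0,"rz":0,"hand":1},{"x":0,"y":-9,"z":2.8,"rx":0,"ry":0,"rz":0,"hand":1},{"x":0,"y":-11,"z":2.8,"rx":0,"ry":0,"rz":0,"hand":1},{"x":0,"y":-12,"z":2.8,"rx":0,"ry":0,"rz":0,"hand":1},{"x":0,"y":-12,"z":2.8,"rx":0,"ry":0,"rz":0,"hand":1}])

```text
clock: 36.35
tcp_pos: [0.6294, 0.1069, 0.0148]
orientation: [0.002, 0.749, -0.663, -0.001]
wrist_force: [-8.7, -2.1, 7.9]
finger_gap: 0.013
```

Run:
```python
from h import *
st(); goto(*ftarget((628.4,116.9),7.03,0,-10),.015,-83);goto(*ftarget((628.4,116.9),7.03,0,0),.015,-83)
```

```text
clock 36.35
joint_pos [ 4.2900e-02  5.7310e-01 -1.0440e-01  8.9710e-01 -7.0000e-04 -1.6491e+00]
qvel [-0.0001 -0.0025 -0.001  -0.0013 -0.0003  0.0009]
tau [ 5.22000e-02 -5.43237e+01  2.83303e+01 -3.42330e+00  3.12800e-01
 -4.70000e-03]
tcp_pos [0.6294 0.1069 0.0148]
orientation [ 0.0016  0.7486 -0.663  -0.0011]
wrist_force [-8.7312 -2.1086  7.8621]
ft_torque [-0.292   1.5422 -0.0276]
finger_gap 0.013
shift [-0.1 -0.3 -0.2] rot [ 0.22 -0.02 -0.06] psi now -83.06 j6 -1.649 rows>= 0.0
shift [-10.1  -0.2  -0.2] rot [ 0.22 -0.02 -0.06] psi now -83.06 j6 -1.649 rows>= 0.2
```

Emit:
arm_command(motion=[{"x":-3,"y":1,"z":0,"rx":0,"ry":0,"rz":0,"hand":1},{"x":-6,"y":1,"z":0,"rx":0,"ry":0,"rz":0,"hand":1},{"x":-9,"y":1,"z":0,"rx":0,"ry":0,"rz":0,"hand":1},{"x":-11,"y":1,"z":0,"rx":0,"ry":0,"rz":0,"hand":1},{"x":-12,"y":0.5,"z":0,"rx":0,"ry":0,"rz":0,"hand":1},{"x":-12.5,"y":0,"z":0,"rx":0,"ry":0,"rz":0,"hand":1},{"x":-12.5,"y":0,"z":0,"rx":0,"ry":0,"rz":0,"hand":1}])

```text
clock: 37.22
tcp_pos: [0.6286, 0.1134, 0.0151]
orientation: [0.005, 0.747, -0.664, 0.003]
wrist_force: [-7.4, -19.1, 9.8]
finger_gap: 0.0132
```

Run:
```python
from h import *
st(); goto(*ftarget((628.4,116.9),7.03,0,0),.015,-83)
```

```text
clock 37.225
joint_pos [ 0.0581  0.5739 -0.1022  0.8983 -0.0109 -1.6299]
qvel [ 0.0003 -0.001  -0.0021  0.0007  0.002   0.0002]
tau [ 11.0707 -53.6319  28.1475  -3.6601   5.1195   0.2375]
tcp_pos [0.6286 0.1134 0.0151]
orientation [ 0.0051  0.7473 -0.6644  0.0026]
wrist_force [ -7.394  -19.1266   9.7509]
ft_torque [-3.5243  1.4208  0.1993]
finger_gap 0.0132
shift [-3.5 -0.2  0.1] rot [ 0.24 -0.61 -0.28] psi now -83.28 j6 -1.63 rows>= 0.1
```

Emit:
arm_command(motion=[{"x":4,"y":0.8,"z":0,"rx":0,"ry":0,"rz":0,"hand":0.5},{"x":4,"y":0.8,"z":0,"rx":0,"ry":0,"rz":0,"hand":-0.2},{"x":4,"y":0.8,"z":0,"rx":0,"ry":0,"rz":0,"hand":-0.2},{"x":4,"y":0.8,"z":-30,"rx":0,"ry":0,"rz":0,"hand":-0.2},{"x":4,"y":0.8,"z":-80,"rx":0,"ry":0,"rz":0,"hand":-1},{"x":-30,"y":10,"z":-130,"rx":0,"ry":0,"rz":0,"hand":-1},{"x":-75,"y":25,"z":-150,"rx":0,"ry":0,"rz":0,"hand":-1},{"x":-75,"y":25,"z":-150,"rx":0,"ry":0,"rz":0,"hand":-1},{"x":-75,"y":25,"z":-150,"rx":0,"ry":0,"rz":0,"hand":-1}])

```text
clock: 38.35
tcp_pos: [0.596, 0.1915, 0.1641]
orientation: [0.0, 0.749, -0.663, 0.0]
wrist_force: [-0.4, -1.2, -0.4]
finger_gap: 0.0855
```

Run:
```python
from h import *
st(); p=cam('wrist'); save(p,'w16.png')
ribs(p,'yellow',(.63,.115)); fence(p,'yellow',(.63,.115))
```

```text
clock 38.35
joint_pos [ 1.8290e-01  4.3700e-01  6.2200e-02  1.1960e+00 -4.0000e-04 -1.5104e+00]
qvel [-0.0225  0.016  -0.0098 -0.0006 -0.0002 -0.0004]
tau [ 9.33700e-01 -5.54860e+01  2.98571e+01  4.31000e-02  4.78000e-02
  5.40000e-03]
tcp_pos [0.596  0.1915 0.1641]
orientation [ 1.000e-04  7.491e-01 -6.625e-01  1.000e-04]
wrist_force [-0.4408 -1.213  -0.4326]
ft_torque [-0.0353  0.0054  0.0097]
finger_gap 0.0855
yellow rib n 952 ctr [628.5 114.9] size [13.3 48.8] long ang 96.8 (-180: -83.2 )
yellow fence n 1698
home [625.9 112. ] phi deg 1.99 th 14.6 cost 0.8
 long X pct2/98 [33.7 45.4] Y [-46.6]  short Y pct [47.4 58.6] X -32.4
```

View pics/w16.png

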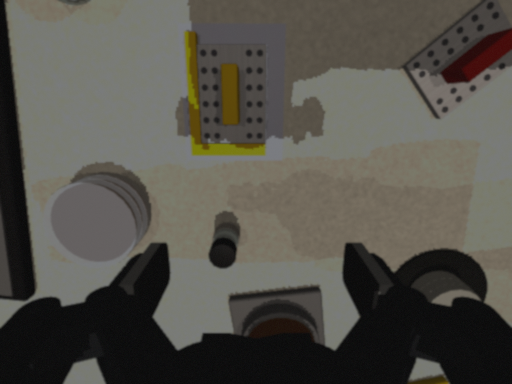

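```bash
python3 - <<'E'
import re
s=open('h.py').read()
s=s.replace("def fence(p,c,cen,rad=.11):\n    w=pts(p); m=colmask(p,c)&","def fence(p,c,cen,rad=.11,excl=None):\n    w=pts(p); m=colmask(p,c)&")
s=s.replace("    m=cv2.erode(m","    if excl is not None: m&=np.hypot(w[...,0]-excl[0],w[...,1]-excl[1])>.029\n    m=cv2.erode(m")
open('h.py','w').write(s)
E
python3 - <<'E'
from h import *
p=cam('wrist')
ribs(p,'yellow',(.63,.115)); fence(p,'yellow',(.63,.115),excl=(.6285,.115))
a=p['image'][20:170,170:300]; cv2.imwrite('pics/w16z.png',cv2.resize(cv2.cvtColor(np.clip(a*1.8,0,255).astype(np.uint8),cv2.COLOR_RGB2BGR),None,fx=4,fy=4,interpolation=cv2.INTER_NEAREST))
E
```

```text
yellow rib n 943 ctr [628.4 115. ] size [13.2 48.6] long ang 97.1 (-180: -82.9 )
yellow fence n 1719
home [625.8 111.8] phi deg 1.87 th 15.0 cost 0.82
 long X pct2/98 [33.7 45.6] Y [-46.6]  short Y pct [47.5 58.7] X -32.4
```

View pics/w16z.png

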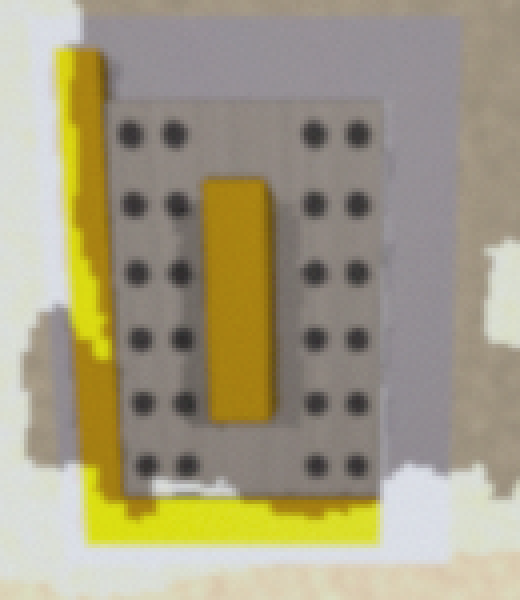

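```bash
sed -i 's/-.045,.045+th),box/-.058,.045+th),box/' h.py
python3 - <<'E'
from h import *
p=cam('wrist')
fence(p,'yellow',(.63,.115),excl=(.6285,.115))
goto(.47,.06,.22,-125)
E
```

```text
yellow fence n 1696
home [628.9 117. ] phi deg 6.97 th 7.9 cost 0.42
 long X pct2/98 [31.9 39.9] Y [-54.9]  short Y pct [44.3 53.5] X -30.9
shift [114.2 140.7 -56.5] rot [ 0.09 -0.06 41.89] psi now -83.11 j6 -1.51 rows>= 3.9
```

Run:
```python
from h import *
p=cam('wrist'); w=pts(p)
c,s=np.cos(np.radians(6.97)),np.sin(np.radians(6.97)); d=w[...,:2]*1000-[628.9,117.]; X=d@[c,s]; Y=d@[-s,c]
for u in(215,257):
  for v in list(range(42,49))+list(range(138,160)):
    print(u,v,'X',X[v,u].round(1),'Y',Y[v,u].round(1),'z',(w[v,u,2]*1000).round(1),p['image'][v,u])
```

```text
215 42 X 14.1 Y -51.2 z 0.4 [83 81 84]
215 43 X 14.2 Y -50.4 z 0.3 [82 79 82]
215 44 X 14.1 Y -49.5 z 0.8 [81 79 82]
215 45 X 14.4 Y -48.9 z -0.8 [81 77 79]
215 46 X 13.3 Y -46.6 z 8.0 [78 74 72]
215 47 X 13.2 Y -45.6 z 9.2 [79 75 72]
215 48 X 13.0 Y -44.5 z 10.9 [81 75 72]
215 138 X 16.4 Y 36.4 z 10.9 [38 37 37]
215 139 X 16.6 Y 37.4 z 10.0 [53 50 48]
215 140 X 16.7 Y 38.5 z 9.2 [74 71 69]
215 141 X 16.7 Y 39.5 z 9.4 [97 96 96]
215 142 X 16.8 Y 40.5 z 9.2 [115 116 116]
215 143 X 16.7 Y 41.3 z 10.5 [107 108 107]
215 144 X 16.8 Y 42.5 z 9.4 [90 87 70]
215 145 X 16.7 Y 43.2 z 11.1 [100  98  31]
215 146 X 16.6 Y 44.1 z 11.7 [117 118  14]
215 147 X 16.7 Y 45.1 z 11.7 [121 123  13]
215 148 X 16.6 Y 46.0 z 12.4 [122 123  14]
215 149 X 16.6 Y 46.9 z 12.7 [121 123  11]
215 150 X 16.8 Y 48.1 z 11.6 [122 124  13]
215 151 X 16.9 Y 49.1 z 11.5 [123 124  14]
215 152 X 17.0 Y 50.3 z 10.7 [122 124  13]
215 153 X 16.9 Y 51.0 z 12.1 [122 124  14]
215 154 X 16.9 Y 52.0 z 12.2 [121 124  13]
215 155 X 17.0 Y 53.1 z 11.5 [121 123  23]
215 156 X 17.1 Y 54.1 z 11.6 [122 123  58]
215 157 X 18.8 Y 57.4 z -1.
[... 616 characters left out ...]
0 65 59]
257 144 X -25.0 Y 42.6 z 9.0 [69 58 39]
257 145 X -25.0 Y 43.2 z 12.0 [82 65 13]
257 146 X -25.0 Y 44.3 z 11.3 [92 74 10]
257 147 X -25.0 Y 45.3 z 11.0 [103  92  12]
257 148 X -25.0 Y 46.4 z 10.3 [117 115  18]
257 149 X -25.0 Y 47.4 z 10.6 [121 123  21]
257 150 X -25.0 Y 48.2 z 11.9 [122 124  23]
257 151 X -25.0 Y 49.3 z 10.6 [122 124  23]
257 152 X -25.0 Y 50.3 z 11.1 [122 124  24]
257 153 X -25.0 Y 51.5 z 10.1 [122 124  24]
257 154 X -25.0 Y 52.2 z 11.3 [122 124  23]
257 155 X -25.0 Y 53.2 z 11.5 [122 124  38]
257 156 X -25.0 Y 54.4 z 10.5 [122 125  72]
257 157 X -25.0 Y 57.2 z 0.7 [121 123 106]
257 158 X -25.0 Y 58.3 z 0.2 [122 123 124]
257 159 X -25.0 Y 59.5 z -0.4 [121 123 128]
```

```bash
python3 - <<'E'
s=open('h.py').read()
s=s.replace("x0,y0,ph,th=q;","x0,y0,ph,th,t2=q;").replace(".032,.032+th,-.058,.045+th)",".032,.032+th,-.058,.045+t2)").replace("-.032,.032+th,.045,.045+th)","-.032,.032+th,.045,.045+t2)").replace("+ th*1000*.05","+ (th+t2)*1000*.05")
i=s.index("            r=minimize(cost"); j=s.index("            if best is None")
s=s[:i]+"""            z0=np.array([cen[0],cen[1],np.radians(a),th,th]); r=minimize(cost,z0,method='Nelder-Mead',options=dict(maxiter=6000,xatol=1e-5,fatol=1e-6,initial_simplex=np.vstack([z0]+[z0+v for v in np.diag([.02,.02,.17,.004,.004])])))
"""+s[j:]
s=s.replace("'th',round(q[3]*1000,1)","'th',np.round(q[3:]*1000,1)")
open('h.py','w').write(s)
E
python3 - <<'E'
from h import *
p=cam('wrist')
fence(p,'yellow',(.63,.115),excl=(.6285,.115))
goto(.50,.05,.24,-120)
E
```

```text
yellow fence n 1759
home [629.3 116.9] phi deg 6.93 th [6.8 8.7] cost 0.84
 long X pct2/98 [31.4 39.5] Y [-54.8]  short Y pct [44.2 54.4] X -31.3
shift [127.6 112.2 -76.4] rot [ 0.09 -0.04 36.87] psi now -83.13 j6 -1.51 rows>= 3.4
```

Run:
```python
from h import *
goto(.54,.07,.25,-105)
```

```text
shift [112.5  70.1 -86.5] rot [ 0.09 -0.03 21.87] psi now -83.13 j6 -1.51 rows>= 2.5
```

Emit:
arm_command(motion=[{"x":45,"y":28,"z":-45,"rx":0,"ry":0,"rz":8,"hand":-1},{"x":80,"y":50,"z":-86,"rx":0,"ry":0,"rz":17,"hand":-1},{"x":112,"y":70,"z":-86,"rx":0,"ry":0,"rz":22,"hand":-1},{"x":112,"y":70,"z":-86,"rx":0,"ry":0,"rz":22,"hand":-1},{"x":112,"y":70,"z":-86,"rx":0,"ry":0,"rz":22,"hand":-1}])

```text
clock: 39.22
tcp_pos: [0.5403, 0.0711, 0.25]
orientation: [-0.0, -0.608, 0.794, 0.0]
wrist_force: [-0.9, 1.1, -0.8]
finger_gap: 0.0854
```

Run:
```python
from h import *
p=cam('wrist'); save(p,'w17.png')
ribs(p,'red',(.435,.013)); fence(p,'red',(.66,-.12)); ribs(p,'yellow',(.63,.115));ribs(p,'blue',(.433,-.185)); fence(p,'blue',(.514,-.37))
goto(.435,.015,.014,-132.7)
```

```text
red rib n 506 ctr [418.   56.7] size [48.5 14.5] long ang 47.1 (-180: -132.9 )
red fence n 1073
home [ 662.1 -121.7] phi deg -13.28 th [6.8 8.4] cost 0.83
 long X pct2/98 [31.3 39.7] Y [-30.3]  short Y pct [44.2 54.3] X -31.9
yellow rib n 409 ctr [628.3 114.1] size [13.5 49.4] long ang 97.9 (-180: -82.1 )
few 0
blue fence n 0
shift [ 82.   86.8 235.8] rot [ 5.000e-02 -1.000e-02  2.767e+01] psi now -105.03 j6 -1.324 rows>= 4.2
```

View pics/w17.png

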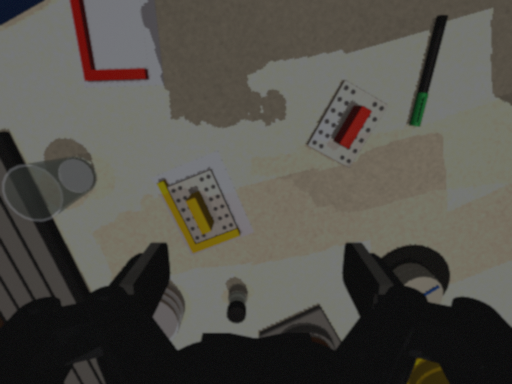

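Run:
```python
from h import *
p=cam('wrist')
ribs(p,'red',(.418,.057))
goto(.418,.0567,.12,-132.9);goto(.46,.11,.18,-132.9)
```

```text
red rib n 535 ctr [417.7  56.8] size [48.4 14.5] long ang 46.9 (-180: -133.1 )
shift [ 46.3 114.  129.8] rot [ 6.00e-02 -2.00e-02  2.79e+01] psi now -105.0 j6 -1.324 rows>= 2.9
shift [-16.   87.3  69.8] rot [ 6.00e-02 -2.00e-02  2.79e+01] psi now -105.0 j6 -1.324 rows>= 2.6
```

Emit:
arm_command(motion=[{"x":-5,"y":30,"z":20,"rx":0,"ry":0,"rz":10,"hand":-1},{"x":-10,"y":65,"z":50,"rx":0,"ry":0,"rz":20,"hand":-1},{"x":-16,"y":87,"z":70,"rx":0,"ry":0,"rz":28,"hand":-1},{"x":-16,"y":87,"z":70,"rx":0,"ry":0,"rz":28,"hand":-1},{"x":-16,"y":87,"z":70,"rx":0,"ry":0,"rz":28,"hand":-1}])

```text
clock: 39.95
tcp_pos: [0.4615, 0.1098, 0.181]
orientation: [0.001, -0.4, 0.917, -0.0]
wrist_force: [1.2, 0.0, 0.2]
finger_gap: 0.0852
```

Run:
```python
from h import *
p=cam('wrist'); save(p,'w18.png')
ribs(p,'red',(.418,.057))
goto(.4177,.0567,.014,-133.)
```

```text
red rib n 802 ctr [417.4  56.7] size [48.7 13.7] long ang 47.3 (-180: -132.7 )
shift [ 69.1  -3.4 167.1] rot [-0.09  0.07  0.06] psi now -132.94 j6 -0.758 rows>= 2.9
```

View pics/w18.png

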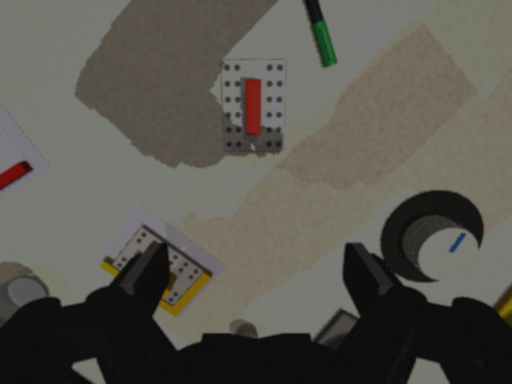

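Emit:
arm_command(motion=[{"x":40,"y":-3,"z":20,"rx":0,"ry":0,"rz":0,"hand":-1},{"x":69,"y":-3.4,"z":60,"rx":0,"ry":0,"rz":0,"hand":-1},{"x":69,"y":-3.4,"z":110,"rx":0,"ry":0,"rz":0,"hand":-1},{"x":69,"y":-3.4,"z":145,"rx":0,"ry":0,"rz":0,"hand":-1},{"x":69,"y":-3.4,"z":162,"rx":0,"ry":0,"rz":0,"hand":-1},{"x":69,"y":-3.4,"z":167,"rx":0,"ry":0,"rz":0,"hand":-1},{"x":69,"y":-3.4,"z":167,"rx":0,"ry":0,"rz":0,"hand":-1}])

```text
clock: 40.88
tcp_pos: [0.4169, 0.0564, 0.014]
orientation: [0.0, -0.398, 0.917, -0.0]
wrist_force: [-0.3, 0.8, 0.0]
finger_gap: 0.0854
```

Run:
```python
from h import *
goto(.4175,.0567,.0143,-132.8)
```

```text
shift [-0.7 -0.3 -0.3] rot [-0.05  0.03 -0.25] psi now -133.05 j6 -0.876 rows>= 0.0
```

Emit:
arm_command(motion=[{"x":-0.7,"y":-0.3,"z":-0.5,"rx":0,"ry":0,"rz":0,"hand":1},{"x":-0.7,"y":-0.3,"z":-0.5,"rx":0,"ry":0,"rz":0,"hand":1},{"x":-0.7,"y":-0.3,"z":-0.5,"rx":0,"ry":0,"rz":0,"hand":1},{"x":-0.7,"y":-0.3,"z":-0.5,"rx":0,"ry":0,"rz":0,"hand":1},{"x":-0.7,"y":-0.3,"z":-0.5,"rx":0,"ry":0,"rz":0,"hand":1},{"x":-0.7,"y":-0.3,"z":-0.5,"rx":0,"ry":0,"rz":0,"hand":1},{"x":-0.7,"y":-0.3,"z":-0.5,"rx":0,"ry":0,"rz":0,"hand":1}])

```text
clock: 41.75
tcp_pos: [0.4167, 0.0569, 0.0143]
orientation: [0.0, -0.398, 0.917, -0.0]
wrist_force: [-0.2, -0.1, 6.2]
finger_gap: 0.0132
```

Run:
```python
from h import *
goto(*ftarget((662.1,-121.7),-13.3,-12,-14),.06,-103.3)
```

```text
shift [ -18.9 -297.8  -45.5] rot [-4.000e-02  1.000e-02 -2.976e+01] psi now -133.06 j6 -0.875 rows>= 4.8
```

Emit:
arm_command(motion=[{"x":0,"y":0,"z":-20,"rx":0,"ry":0,"rz":0,"hand":1},{"x":0,"y":-10,"z":-50,"rx":0,"ry":0,"rz":0,"hand":1},{"x":-4,"y":-60,"z":-60,"rx":0,"ry":0,"rz":-6,"hand":1},{"x":-8,"y":-115,"z":-60,"rx":0,"ry":0,"rz":-12,"hand":1},{"x":-11,"y":-170,"z":-60,"rx":0,"ry":0,"rz":-18,"hand":1},{"x":-14,"y":-225,"z":-60,"rx":0,"ry":0,"rz":-24,"hand":1},{"x":-17,"y":-270,"z":-60,"rx":0,"ry":0,"rz":-29,"hand":1},{"x":-19,"y":-298,"z":-50,"rx":0,"ry":0,"rz":-29.8,"hand":1},{"x":-19,"y":-298,"z":-46,"rx":0,"ry":0,"rz":-29.8,"hand":1},{"x":-19,"y":-298,"z":-46,"rx":0,"ry":0,"rz":-29.8,"hand":1}])

```text
clock: 43.0
tcp_pos: [0.6453, -0.1318, 0.0583]
orientation: [-0.001, -0.621, 0.784, 0.002]
wrist_force: [-0.3, 1.0, -2.1]
finger_gap: 0.0132
```

Run:
```python
from h import *
p=cam('wrist'); save(p,'w19.png')
st();goto(*ftarget((662.1,-121.7),-13.3,-10,-12),.0145,-103.3)
```

```text
clock 43.05
joint_pos [-3.2290e-01  5.6790e-01  7.3000e-03  1.0132e+00  1.0000e-04 -1.6627e+00]
qvel [ 0.0048 -0.0194  0.0041 -0.0002 -0.0019 -0.0014]
tau [-4.50600e-01 -5.99094e+01  2.83852e+01 -6.81000e-02 -1.68000e-02
  1.40000e-03]
tcp_pos [ 0.6455 -0.1316  0.059 ]
orientation [-0.0008 -0.6209  0.7839  0.0013]
wrist_force [-0.227  -1.608  -1.6374]
ft_torque [ 0.0173 -0.0373 -0.0205]
finger_gap 0.013
shift [-1.5 -4.  44.5] rot [0.17 0.02 0.06] psi now -103.24 j6 -1.663 rows>= 0.7
```

View pics/w19.png

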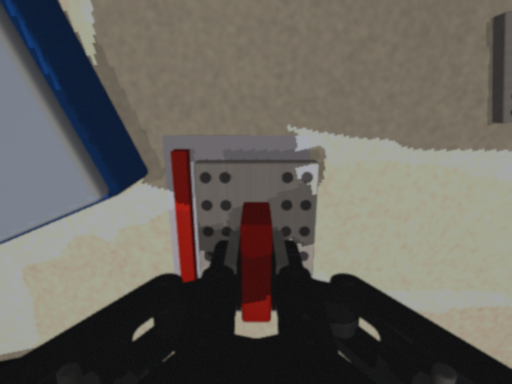

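Emit:
arm_command(motion=[{"x":0,"y":0,"z":15,"rx":0,"ry":0,"rz":0,"hand":1},{"x":0,"y":0,"z":30,"rx":0,"ry":0,"rz":0,"hand":1},{"x":0,"y":0,"z":41,"rx":0,"ry":0,"rz":0,"hand":1},{"x":0,"y":0,"z":45,"rx":0,"ry":0,"rz":0,"hand":1},{"x":0,"y":0,"z":45,"rx":0,"ry":0,"rz":0,"hand":1},{"x":0,"y":-4,"z":45.5,"rx":0,"ry":0,"rz":0,"hand":1},{"x":0,"y":-8,"z":45.5,"rx":0,"ry":0,"rz":0,"hand":1},{"x":0,"y":-11,"z":45.5,"rx":0,"ry":0,"rz":0,"hand":1},{"x":0,"y":-13,"z":45.5,"rx":0,"ry":0,"rz":0,"hand":1},{"x":0,"y":-13,"z":45.5,"rx":0,"ry":0,"rz":0,"hand":1}])

```text
clock: 44.3
tcp_pos: [0.6579, -0.1352, 0.0145]
orientation: [-0.001, -0.621, 0.784, 0.001]
wrist_force: [-5.6, 0.9, 3.5]
finger_gap: 0.013
```

Run:
```python
from h import *
st();goto(*ftarget((662.1,-121.7),-13.3,0,0),.0145,-103.3)
```

```text
clock 44.3
joint_pos [-3.2180e-01  6.2950e-01 -2.7000e-03  9.4240e-01 -6.0000e-04 -1.6608e+00]
qvel [ 0.0006 -0.0002 -0.0046 -0.0056  0.0008 -0.0002]
tau [  0.2341 -60.1847  29.2459  -2.5816   0.2351  -0.1555]
tcp_pos [ 0.6579 -0.1352  0.0145]
orientation [-0.0013 -0.6206  0.7841  0.0014]
wrist_force [-5.6136  0.9181  3.4547]
ft_torque [ 0.213   1.1911 -0.1106]
finger_gap 0.013
shift [-14.1  -1.    0. ] rot [ 0.22 -0.02  0.02] psi now -103.28 j6 -1.661 rows>= 0.2
```

Emit:
arm_command(motion=[{"x":-4,"y":0.5,"z":0,"rx":0,"ry":0,"rz":0,"hand":1},{"x":-8,"y":0.5,"z":0,"rx":0,"ry":0,"rz":0,"hand":1},{"x":-11,"y":0.5,"z":0,"rx":0,"ry":0,"rz":0,"hand":1},{"x":-13,"y":0.5,"z":0,"rx":0,"ry":0,"rz":0,"hand":1},{"x":-15,"y":0,"z":0,"rx":0,"ry":0,"rz":0,"hand":1},{"x":-16,"y":-0.5,"z":0,"rx":0,"ry":0,"rz":0,"hand":1},{"x":-16,"y":-0.5,"z":0,"rx":0,"ry":0,"rz":0,"hand":1}])

```text
clock: 45.18
tcp_pos: [0.6605, -0.1241, 0.0147]
orientation: [-0.005, -0.619, 0.785, -0.001]
wrist_force: [-12.0, -12.0, 5.5]
finger_gap: 0.0134
```

Run:
```python
from h import *
st();goto(*ftarget((662.1,-121.7),-13.3,0,0),.0145,-103.3)
```

```text
clock 45.175
joint_pos [-3.0130e-01  6.3100e-01  6.0000e-04  9.4460e-01 -8.4000e-03 -1.6374e+00]
qvel [-0.0014 -0.0001 -0.0017 -0.0012  0.0021 -0.0008]
tau [ 9.03360e+00 -5.94396e+01  2.94557e+01 -3.18850e+00  3.88460e+00
  3.04000e-02]
tcp_pos [ 0.6605 -0.1241  0.0147]
orientation [-4.600e-03 -6.195e-01  7.850e-01 -6.000e-04]
wrist_force [-12.0182 -11.9873   5.4923]
ft_torque [-2.0647  2.1397  0.043 ]
finger_gap 0.0134
shift [-2.7 -1.   0.2] rot [ 0.27 -0.46 -0.15] psi now -103.45 j6 -1.637 rows>= 0.1
```

Contact on both walls. Release and look.

Emit:
arm_command(motion=[{"x":4,"y":1,"z":0,"rx":0,"ry":0,"rz":0,"hand":0.5},{"x":4,"y":1,"z":0,"rx":0,"ry":0,"rz":0,"hand":-0.2},{"x":4,"y":1,"z":0,"rx":0,"ry":0,"rz":0,"hand":-0.2},{"x":4,"y":1,"z":-30,"rx":0,"ry":0,"rz":0,"hand":-0.2},{"x":4,"y":1,"z":-80,"rx":0,"ry":0,"rz":0,"hand":-1},{"x":-30,"y":10,"z":-130,"rx":0,"ry":0,"rz":0,"hand":-1},{"x":-75,"y":25,"z":-150,"rx":0,"ry":0,"rz":0,"hand":-1},{"x":-75,"y":25,"z":-150,"rx":0,"ry":0,"rz":0,"hand":-1},{"x":-75,"y":25,"z":-150,"rx":0,"ry":0,"rz":0,"hand":-1}])

```text
clock: 46.3
tcp_pos: [0.6568, -0.041, 0.1642]
orientation: [-0.0, -0.621, 0.784, -0.0]
wrist_force: [0.5, -0.1, -0.6]
finger_gap: 0.0852
```

Run:
```python
from h import *
p=cam('wrist'); save(p,'w20.png')
ribs(p,'red',(.66,-.12)); q=fence(p,'red',(.66,-.12),excl=(.661,-.122))
goto(.50,-.14,.24,-150)
u,v=np.round(proj(p,[.66,-.122,.01])).astype(int)
a=p['image'][v-80:v+80,u-80:u+80]; cv2.imwrite('pics/w20z.png',cv2.resize(cv2.cvtColor(np.clip(a*1.8,0,255).astype(np.uint8),cv2.COLOR_RGB2BGR),None,fx=3.5,fy=3.5,interpolation=cv2.INTER_NEAREST))
```

```text
red rib n 951 ctr [ 660.8 -123.9] size [48.8 13.3] long ang 76.8 (-180: -103.2 )
red fence n 1710
home [ 662.3 -122. ] phi deg -13.26 th [6.8 7.9] cost 0.8
 long X pct2/98 [31.4 39.5] Y [-55.]  short Y pct [44.4 53.7] X -31.5
shift [131.7 129.8 -76.2] rot [ 0.05 -0.05 46.75] psi now -103.25 j6 -1.524 rows>= 4.4
```

View pics/w20z.png

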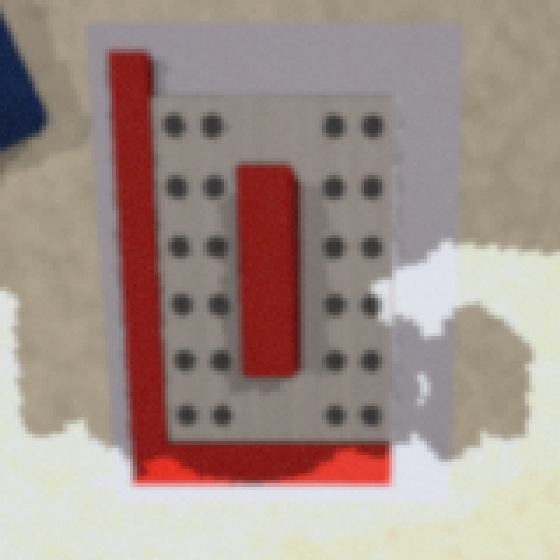

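Run:
```python
from h import *
goto(.50,-.15,.25,-110)
```

```text
shift [141.5 127.5 -86.2] rot [ 0.06 -0.03  6.75] psi now -103.25 j6 -1.524 rows>= 3.3
```

Emit:
arm_command(motion=[{"x":30,"y":30,"z":-40,"rx":0,"ry":0,"rz":2,"hand":-1},{"x":70,"y":65,"z":-75,"rx":0,"ry":0,"rz":4,"hand":-1},{"x":110,"y":100,"z":-86,"rx":0,"ry":0,"rz":6,"hand":-1},{"x":141,"y":127,"z":-86,"rx":0,"ry":0,"rz":7,"hand":-1},{"x":141,"y":127,"z":-86,"rx":0,"ry":0,"rz":7,"hand":-1},{"x":141,"y":127,"z":-86,"rx":0,"ry":0,"rz":7,"hand":-1}])

```text
clock: 47.1
tcp_pos: [0.5009, -0.1501, 0.2498]
orientation: [-0.0, -0.571, 0.821, 0.0]
wrist_force: [-0.4, 0.2, -0.1]
finger_gap: 0.0851
```

Run:
```python
from h import *
p=cam('wrist'); save(p,'w21.png')
ribs(p,'blue',(.433,-.185)); q=fence(p,'blue',(.515,-.37))
goto(.433,-.185,.014,-180)
```

```text
blue rib n 481 ctr [ 434.9 -187.4] size [12.8 48.3] long ang 179.1 (-180: -0.9 )
blue fence n 816
home [ 519.6 -367.5] phi deg -17.24 th [5.2 8.7] cost 0.77
 long X pct2/98 [31.2 38.2] Y [11.8]  short Y pct [44.5 54.3] X -32.1
shift [ 56.8  51.6 235.8] rot [ 4.000e-02 -1.000e-02  6.972e+01] psi now -110.28 j6 -1.661 rows>= 6.5
```

View pics/w21.png

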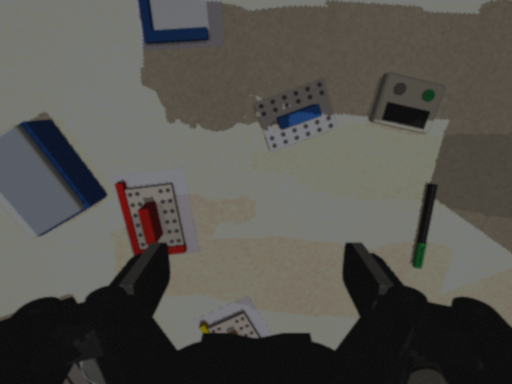

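Run:
```python
from h import *
goto(.4349,-.1874,.0145,-180.9)
```

```text
shift [ 58.4  49.  235.3] rot [ 4.000e-02 -1.000e-02  7.062e+01] psi now -110.28 j6 -1.661 rows>= 6.6
```

Emit:
arm_command(motion=[{"x":10,"y":8,"z":5,"rx":0,"ry":0,"rz":10,"hand":-1},{"x":20,"y":17,"z":15,"rx":0,"ry":0,"rz":20,"hand":-1},{"x":30,"y":25,"z":35,"rx":0,"ry":0,"rz":30,"hand":-1},{"x":40,"y":33,"z":60,"rx":0,"ry":0,"rz":40,"hand":-1},{"x":48,"y":41,"z":85,"rx":0,"ry":0,"rz":50,"hand":-1},{"x":56,"y":47,"z":105,"rx":0,"ry":0,"rz":60,"hand":-1},{"x":58,"y":49,"z":130,"rx":0,"ry":0,"rz":70,"hand":-1},{"x":58.4,"y":49,"z":150,"rx":0,"ry":0,"rz":70.6,"hand":-1},{"x":58.4,"y":49,"z":150,"rx":0,"ry":0,"rz":70.6,"hand":-1}])

```text
clock: 48.28
tcp_pos: [0.4341, -0.1861, 0.0986]
orientation: [-0.002, 0.007, 1.0, 0.001]
wrist_force: [0.5, -0.1, 0.4]
finger_gap: 0.0853
```

Run:
```python
from h import *
p=cam('wrist'); save(p,'w22.png')
ribs(p,'blue',(.433,-.185))
goto(.4349,-.1874,.0145,-180.9)
```

```text
blue rib n 1126 ctr [ 433.1 -186.7] size [12.5 48.4] long ang 179.9 (-180: -0.1 )
shift [-0.3 -0.9 85.2] rot [ 0.06 -0.1   0.13] psi now 179.23 j6 -0.562 rows>= 1.4
```

View pics/w22.png

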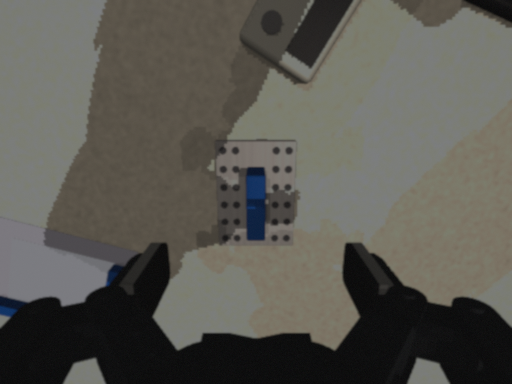

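Emit:
arm_command(motion=[{"x":1,"y":-0.6,"z":40,"rx":0,"ry":0,"rz":-0.4,"hand":-1},{"x":1,"y":-0.6,"z":65,"rx":0,"ry":0,"rz":-0.4,"hand":-1},{"x":1,"y":-0.6,"z":79,"rx":0,"ry":0,"rz":-0.4,"hand":-1},{"x":1,"y":-0.6,"z":84.5,"rx":0,"ry":0,"rz":-0.4,"hand":-1},{"x":1,"y":-0.6,"z":84.5,"rx":0,"ry":0,"rz":-0.4,"hand":1},{"x":1,"y":-0.6,"z":84.5,"rx":0,"ry":0,"rz":-0.4,"hand":1},{"x":1,"y":-0.6,"z":84.5,"rx":0,"ry":0,"rz":-0.4,"hand":1},{"x":1,"y":-0.6,"z":84.5,"rx":0,"ry":0,"rz":-0.4,"hand":1},{"x":1,"y":-0.6,"z":84.5,"rx":0,"ry":0,"rz":-0.4,"hand":1},{"x":1,"y":-0.6,"z":84.5,"rx":0,"ry":0,"rz":-0.4,"hand":1}])

```text
clock: 49.58
tcp_pos: [0.4341, -0.1882, 0.0166]
orientation: [0.001, 0.004, 1.0, -0.0]
wrist_force: [-0.8, 0.1, 5.6]
finger_gap: 0.0131
```

Run:
```python
from h import *
st(); goto(*ftarget((519.6,-367.5),-17.2,-16,-18),.06,-107.2)
```

```text
clock 49.575
joint_pos [-0.5791  0.3012 -0.5492  0.719  -0.     -0.571 ]
qvel [ 0.0003  0.0006  0.0007 -0.0002 -0.0016  0.    ]
tau [-5.09000e-02 -3.77285e+01  2.13946e+01 -2.90100e-01 -3.39000e-02
 -1.60000e-03]
tcp_pos [ 0.4341 -0.1882  0.0166]
orientation [ 5.e-04  4.e-03  1.e+00 -4.e-04]
wrist_force [-0.8283  0.0615  5.5999]
ft_torque [0.0983 0.117  0.0465]
finger_gap 0.0131
shift [ -66.5 -191.2  -43.2] rot [-8.000e-02  3.000e-02 -7.326e+01] psi now 179.54 j6 -0.571 rows>= 6.8
```

Emit:
arm_command(motion=[{"x":0,"y":0,"z":-20,"rx":0,"ry":0,"rz":0,"hand":1},{"x":0,"y":0,"z":-50,"rx":0,"ry":0,"rz":-5,"hand":1},{"x":-8,"y":-24,"z":-55,"rx":0,"ry":0,"rz":-15,"hand":1},{"x":-18,"y":-52,"z":-55,"rx":0,"ry":0,"rz":-25,"hand":1},{"x":-28,"y":-80,"z":-55,"rx":0,"ry":0,"rz":-35,"hand":1},{"x":-38,"y":-110,"z":-55,"rx":0,"ry":0,"rz":-45,"hand":1},{"x":-48,"y":-140,"z":-55,"rx":0,"ry":0,"rz":-55,"hand":1},{"x":-58,"y":-168,"z":-55,"rx":0,"ry":0,"rz":-65,"hand":1},{"x":-66,"y":-191,"z":-48,"rx":0,"ry":0,"rz":-73,"hand":1},{"x":-66,"y":-191,"z":-43,"rx":0,"ry":0,"rz":-73.2,"hand":1}])

```text
clock: 50.82
tcp_pos: [0.498, -0.3808, 0.0578]
orientation: [-0.0, -0.592, 0.806, 0.0]
wrist_force: [-0.7, 0.8, -1.5]
finger_gap: 0.013
```

Run:
```python
from h import *
st();p=cam('wrist'); save(p,'w23.png')
w=pts(p); m=colmask(p,'blue')&(w[...,2]>.009)&(w[...,2]<.016)&(np.hypot(w[...,0]-.515,w[...,1]+.37)<.12)
P=w[m][:,:2]*1000; print(len(P)); vx,vy,x0,y0=cv2.fitLine(P.astype(np.float32),cv2.DIST_HUBER,0,.01,.01).ravel(); print('long wall line ang',np.degrees(np.arctan2(vy,vx)),x0,y0)
r=cv2.minAreaRect(P.astype(np.float32)); print(r)
goto(*ftarget((519.6,-367.5),-17.2,-12,-14),.017,-107.2)
```

```text
clock 50.825
joint_pos [-7.8060e-01  5.1070e-01 -9.3900e-02  9.6660e-01 -2.0000e-04 -2.0484e+00]
qvel [ 0.0208  0.0107 -0.0996 -0.0677  0.0101  0.0254]
tau [ -0.6806 -56.4974  28.5039  -0.1372  -0.0865  -0.4551]
tcp_pos [ 0.498  -0.3808  0.0578]
orientation [-1.000e-04 -5.923e-01  8.057e-01  2.000e-04]
wrist_force [-0.6865  0.7971 -1.4936]
ft_torque [ 0.0434  0.0342 -0.0034]
finger_gap 0.013
1699
long wall line ang 72.94708 548.66235 -393.18106
((550.0736694335938, -389.7213134765625), (91.03801727294922, 9.818361282348633), 72.63958740234375)
shift [-3.6 -6.2 40. ] rot [ 0.15  0.08 -0.19] psi now -107.39 j6 -2.047 rows>= 0.6
```

View pics/w23.png

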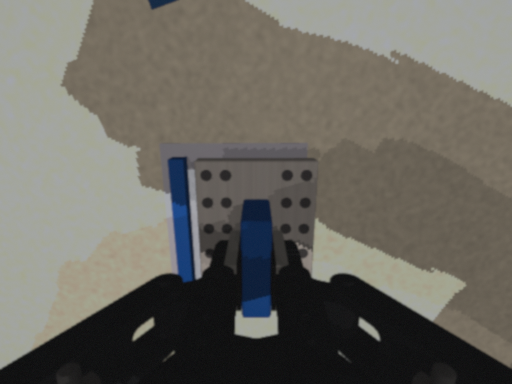

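Emit:
arm_command(motion=[{"x":0,"y":0,"z":15,"rx":0,"ry":0,"rz":-0.2,"hand":1},{"x":0,"y":0,"z":30,"rx":0,"ry":0,"rz":-0.2,"hand":1},{"x":0,"y":0,"z":37,"rx":0,"ry":0,"rz":-0.2,"hand":1},{"x":0,"y":0,"z":40,"rx":0,"ry":0,"rz":-0.2,"hand":1},{"x":0,"y":-4,"z":41.5,"rx":0,"ry":0,"rz":-0.2,"hand":1},{"x":0,"y":-8,"z":42,"rx":0,"ry":0,"rz":-0.2,"hand":1},{"x":0,"y":-12,"z":42,"rx":0,"ry":0,"rz":-0.2,"hand":1},{"x":0,"y":-15,"z":42,"rx":0,"ry":0,"rz":-0.2,"hand":1},{"x":0,"y":-17,"z":42,"rx":0,"ry":0,"rz":-0.2,"hand":1},{"x":0,"y":-17,"z":42,"rx":0,"ry":0,"rz":-0.2,"hand":1}])

```text
clock: 52.12
tcp_pos: [0.5129, -0.384, 0.0167]
orientation: [-0.001, -0.594, 0.804, 0.001]
wrist_force: [-5.8, 1.7, 0.6]
finger_gap: 0.0129
```

Run:
```python
from h import *
st();goto(*ftarget((519.6,-367.5),-17.06,0,0),.0165,-107.06)
```

```text
clock 52.125
joint_pos [-7.6720e-01  5.7430e-01 -9.6800e-02  9.0240e-01 -1.4000e-03 -2.0399e+00]
qvel [-0.0009 -0.0022 -0.0055 -0.0045  0.0035  0.0018]
tau [ 1.59650e+00 -5.81103e+01  2.83226e+01 -1.79520e+00  8.46200e-01
 -2.43000e-02]
tcp_pos [ 0.5129 -0.384   0.0167]
orientation [-0.0009 -0.5943  0.8043  0.0012]
wrist_force [-5.8234  1.7207  0.5585]
ft_torque [1.9080e-01 1.0481e+00 1.0000e-04]
finger_gap 0.0129
shift [-17.7  -1.5   0.2] rot [ 0.17 -0.   -0.02] psi now -107.08 j6 -2.04 rows>= 0.3
```

Emit:
arm_command(motion=[{"x":-4,"y":0.5,"z":0,"rx":0,"ry":0,"rz":0,"hand":1},{"x":-8,"y":0.5,"z":0,"rx":0,"ry":0,"rz":0,"hand":1},{"x":-12,"y":0.5,"z":0,"rx":0,"ry":0,"rz":0,"hand":1},{"x":-14,"y":0.5,"z":0,"rx":0,"ry":0,"rz":0,"hand":1},{"x":-16,"y":0.3,"z":0,"rx":0,"ry":0,"rz":0,"hand":1},{"x":-18,"y":0,"z":0,"rx":0,"ry":0,"rz":0,"hand":1},{"x":-19,"y":-0.5,"z":0,"rx":0,"ry":0,"rz":0,"hand":1},{"x":-19,"y":-0.5,"z":0,"rx":0,"ry":0,"rz":0,"hand":1}])

```text
clock: 53.12
tcp_pos: [0.5175, -0.3693, 0.0171]
orientation: [-0.004, -0.593, 0.805, -0.0]
wrist_force: [-12.0, -8.6, 0.2]
finger_gap: 0.0129
```

Run:
```python
from h import *
st();goto(*ftarget((519.6,-367.5),-17.06,0,0),.0165,-107.06)
```

```text
clock 53.125
joint_pos [-0.7423  0.5645 -0.1133  0.8934 -0.0076 -2.0128]
qvel [-0.0011  0.0007 -0.0013 -0.0009  0.0034 -0.0005]
tau [  8.9566 -57.7107  27.5772  -1.2869   4.1993   0.1046]
tcp_pos [ 0.5175 -0.3693  0.0171]
orientation [-3.800e-03 -5.934e-01  8.049e-01 -5.000e-04]
wrist_force [-11.9659  -8.5753   0.1793]
ft_torque [-1.7536  2.4779  0.0925]
finger_gap 0.0129
shift [-2.3 -1.4  0.6] rot [ 0.21 -0.38 -0.15] psi now -107.21 j6 -2.013 rows>= 0.0
```

Emit:
arm_command(motion=[{"x":3,"y":1,"z":0,"rx":0,"ry":0,"rz":0,"hand":0.5},{"x":3,"y":1,"z":0,"rx":0,"ry":0,"rz":0,"hand":-0.2},{"x":3,"y":1,"z":0,"rx":0,"ry":0,"rz":0,"hand":-0.2},{"x":3,"y":1,"z":-30,"rx":0,"ry":0,"rz":0,"hand":-0.2},{"x":3,"y":1,"z":-80,"rx":0,"ry":0,"rz":0,"hand":-1},{"x":-30,"y":10,"z":-130,"rx":0,"ry":0,"rz":0,"hand":-1},{"x":-75,"y":25,"z":-150,"rx":0,"ry":0,"rz":0,"hand":-1},{"x":-75,"y":25,"z":-150,"rx":0,"ry":0,"rz":0,"hand":-1},{"x":-75,"y":25,"z":-150,"rx":0,"ry":0,"rz":0,"hand":-1}])

```text
clock: 54.25
tcp_pos: [0.5189, -0.2872, 0.167]
orientation: [0.0, -0.595, 0.804, -0.0]
wrist_force: [-1.0, -0.4, -0.2]
finger_gap: 0.0854
```

Run:
```python
from h import *
p=cam('wrist'); save(p,'w24.png')
ribs(p,'blue',(.518,-.369)); q=fence(p,'blue',(.518,-.369),excl=(.518,-.369))
u,v=np.round(proj(p,[.518,-.369,.01])).astype(int)
a=p['image'][v-80:v+80,u-80:u+80]; cv2.imwrite('pics/w24z.png',cv2.resize(cv2.cvtColor(np.clip(a*1.8,0,255).astype(np.uint8),cv2.COLOR_RGB2BGR),None,fx=3.5,fy=3.5,interpolation=cv2.INTER_NEAREST))
t=cam('top'); save(t,'top2.png')
for c,f in(('red',(.661,-.124)),('yellow',(.628,.115)),('blue',(.518,-.369))): ribs(t,c,f)
s=cam('scene'); save(s,'sc2.png')
```

```text
blue rib n 891 ctr [ 517.4 -369.9] size [48.6 13. ] long ang 72.9 (-180: -107.1 )
blue fence n 1551
home [ 519.5 -368. ] phi deg -17.2 th [6.3 7.6] cost 0.76
 long X pct2/98 [31.3 38.9] Y [-54.1]  short Y pct [44.2 53.5] X -31.9
red rib n 53 ctr [ 658.5 -123.8] size [44.9 14.5] long ang 79.7 (-180: -100.3 )
yellow rib n 46 ctr [625.9 113. ] size [13.4 40.7] long ang 98.2 (-180: -81.8 )
few 0
```

View pics/w24z.png

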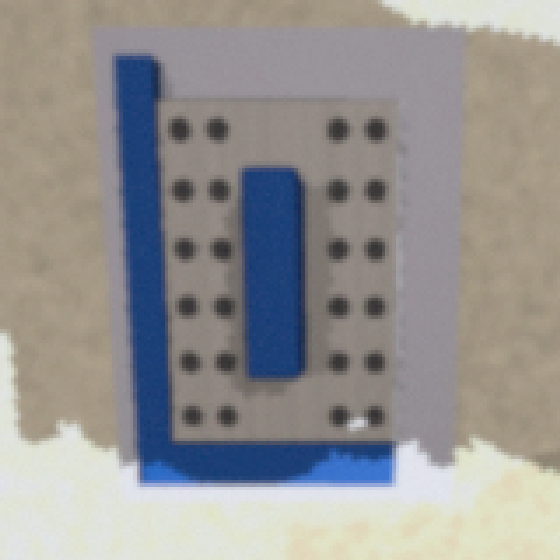

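View pics/top2.png

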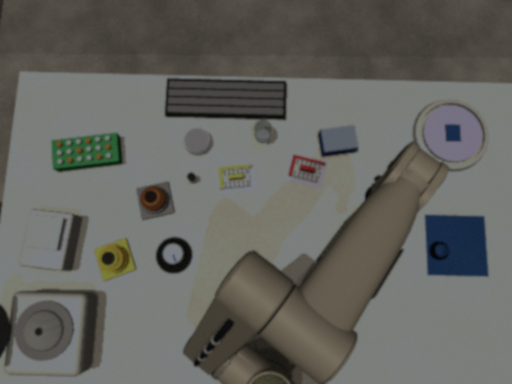

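View pics/sc2.png

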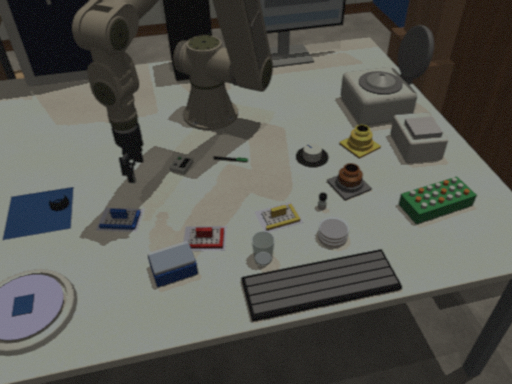

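Run:
```python
from h import *
p=cam('wrist')
home=(517.4,-369.9); phi=-17.1
# rectify plane z=.012: grid X -50..60, Y -70..65 (fence frame about rib centre)
gx=np.arange(-45,55,.25); gy=np.arange(-70,65,.25)
c,s=np.cos(np.radians(phi)),np.sin(np.radians(phi))
X,Y=np.meshgrid(gx,gy); W=np.stack([home[0]+X*c-Y*s,home[1]+X*s+Y*c],-1)/1000
def rect(z):
    pw=np.concatenate([W,np.full(W.shape[:2]+(1,),z)],-1); q=(pw@p['R'].T+p['t'])@p['K'].T; uv=(q[...,:2]/q[...,2:]).astype(np.float32)
    return cv2.remap(p['image'],uv[...,0],uv[...,1],cv2.INTER_LINEAR).astype(float)
I=rect(.012); b=I[...,2]/(I.sum(-1)+1)   # blueness
def edges(prof,ax):
    m=(prof.max()+np.median(prof))/2; i=np.where(prof>m)[0]; return ax[i.min()],ax[i.max()],round(m,3)
for y0,y1 in((-54,-49),(-40,-25),(-20,0),(10,30)):
    r=(gy>y0)&(gy<y1); cx=(gx>20); print('long wall, Y',y0,y1,edges(b[r][:,cx].mean(0),gx[cx]))
for x0,x1 in((-30,-15),(-10,10),(15,28)):
    cc=(gx>x0)&(gx<x1); r=gy>35; print('short wall, X',x0,x1,edges(b[r][:,cc].mean(1),gy[r]))
cv2.imwrite('pics/rect.png',cv2.cvtColor(np.clip(I*1.8,0,255).astype(np.uint8),cv2.COLOR_RGB2BGR))
```

```text
long wall, Y -54 -49 (np.float64(31.5), np.float64(41.25), np.float64(0.445))
long wall, Y -40 -25 (np.float64(32.25), np.float64(41.5), np.float64(0.438))
long wall, Y -20 0 (np.float64(32.5), np.float64(41.5), np.float64(0.44))
long wall, Y 10 30 (np.float64(32.5), np.float64(41.5), np.float64(0.44))
short wall, X -30 -15 (np.float64(45.25), np.float64(56.0), np.float64(0.448))
short wall, X -10 10 (np.float64(45.25), np.float64(55.75), np.float64(0.452))
short wall, X 15 28 (np.float64(45.25), np.float64(55.75), np.float64(0.454))
```

View pics/rect.png

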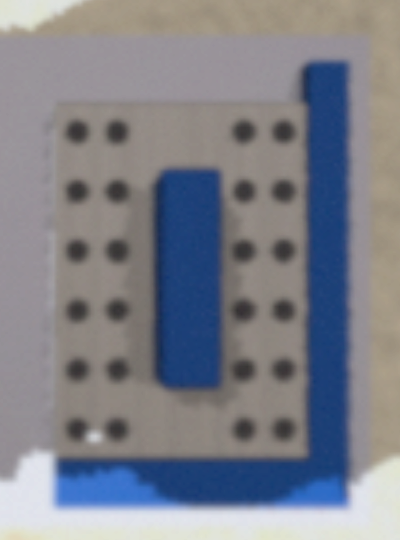

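Run:
```python
from h import *
t=cam('top'); w=pts(t)
m=(np.hypot(w[...,0]-.367,w[...,1]-.31)<.07)&(w[...,2]>.034)&(w[...,2]<.055); print('lid top',w[m].mean(0))
st()
print(hand_in())
```

```text
lid top [0.36621448 0.30722036 0.04044472]
clock 54.5
joint_pos [-6.4270e-01  3.7400e-01 -2.8500e-02  1.1698e+00 -1.0000e-04 -1.9148e+00]
qvel [ 0.0024 -0.0033  0.0009  0.0013 -0.0002 -0.0006]
tau [ 1.76300e-01 -5.08253e+01  2.91031e+01  1.44000e-02  6.50000e-03
 -1.40000e-03]
tcp_pos [ 0.5181 -0.288   0.1659]
orientation [-3.000e-04 -5.940e-01  8.045e-01  7.000e-04]
wrist_force [-0.2765  1.0049 -0.409 ]
ft_torque [-0.0144 -0.0561 -0.0543]
finger_gap 0.0854
the job is handed in; nothing more can be done
None
```

I finished the job and handed it in at about 54.5 s; no verdict was reported.

**Lid:** I unscrewed it in three strokes, about 912° in total (15.9 rad). The stripe showed no slip in the grip. I lifted it straight off and set it on the pad. It stands upright, with its centre about 3–4 mm from the pad's. Its top is at 40 mm, which is right for the lid height plus the pad.

**Plates:** All three were there. Red was knocked aside partway through, so I located it again before picking it up. I set each plate down in its own fence corner and pushed it until the wrist force showed contact with both walls, about 6–12 N on the long wall and 9–19 N on the short one. The last wrist views show every plate flat and square to within about 0.5°, touching both walls.

**Bystanders:** In the last pictures they are standing where they were. The gripper was open and well clear of everything at hand-in.

**Checks that disagreed:**
- My automatic fence fit put each plate about 2 mm short of the short wall. That is within the 3 mm limit.
- For blue, a flattened view narrowed any gap to about 1.5 mm at most. I think the rest is a measuring bias, because all three plates showed the same offset and all three met resistance.
- The final top view read the red and yellow ribs about 2–3 mm away from where the wrist camera put them. I trusted the wrist view, since the top camera is coarser. The arm blocked the top view of blue.

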